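Fit the blue filter slide in the flow photometer

ROBOT

A 6-joint arm with a two-finger parallel gripper is mounted at the origin on a cart in front of the work surface, level with it; the furniture and walls round the work are solid. World frame = base frame: x ahead of the robot, y to its left, z up, the work surface at z = 0. Lengths are in m, angles in rad, forces in N, time in s.
With the tool pointing down it reaches from about 0.375 to 0.975 m from the base axis. Payload 3.8 kg.
Tool frame: the origin (TCP) lies midway between the tips of the shut fingers; the grasp point (between the pads) lies 19 mm behind it; z points along the fingers, y is the direction in which the jaws open and shut (so a half turn about z gives the same grasp; the last joint's range is limited). The gripper opens to 85 mm and grips with 20 to 120 N. Pads are 22 mm wide; open, the fingers measure 114 mm over their backs; the gripper's body (76 mm by 85 mm) begins 54 mm behind the grasp point. The pads swing forward as they close: fully open they stand 13 mm farther back than shut.
Start: joints at [-1.186, 0.264, 1.604, -0, 1.274, -0.037], TCP at [0.276, -0.616, 0.231] pointing down, gripper open.
Joint ranges: [-2.63, 2.63], [-0.94, 2.18], [0.31, 2.57], [-1.31, 4.45], [0, 2.66], [-2.55, 2.55]. Speed limits (rad/s): [2.57, 2.57, 3.14, 3.14, 3.14, 3.14].

INTERFACE

Orientations are given as a rotation vector (axis times angle).
In Python, from workcell import bot gives the robot as it stands. The module is installed in compiled form; this text tells all that it offers.
- The arm moves only by the tool play_rows, never from a script. Its argument "series" is a list of rows, each an object with "translation": the shift along the tool's x, y, z in m, a list of three; "spin": the turn about the tool's z in units of 5 degrees (1.0 is 5 degrees). In form: [{"translation": [dx, dy, dz], "spin": spin}, ...]. A call has 1 to 5 rows; each row shifts and turns the commanded pose from where the row before left it, along the tool's axes as they then stand; what a row does not reach is not made up. A row lasts 1/10 s, in which the tool goes at most 50 mm and 8.59 degrees, less where a joint would pass 70% of its speed; a pose out of reach is approached as far as the arm can. A call is refused whole if a number of a shift passes 0.05 or a number of a turn 1, either way. A call with a gripper value outside its range is refused whole. "jaw" is the gripper's target within -1 to 1 (fully open at 1, half-way at 0, shut at -1), set as the call begins (left out, the last holds). The fingers move at their own pace and stop on an object; "force" is the grip in N (left out, the last holds). Time passes only in rows, so rows that do not move let the fingers close. It gives the time, the measured TCP pose, the force and the opening at its end, in the units of the state.
- bot.read_state(): the state, without advancing time (a new reading comes with each control period).
- bot.read_camera(name): name is "scene" or "top" or "wrist"; returns the picture (400x640x3 uint8, blue, green, red); there is no depth.
- bot.get_calibration(name): a dict with "fov_y" (degrees; the focal length in pixels is half the picture's height over the tangent of half this angle, whatever the lens; pixels are square), "cx", "cy" (the principal point, pixels), "R" (3x3) and "t" (3): a world point X has camera coordinates R X + t. Camera axes: x right, y down, z forward; pixel columns grow to the right and rows downward; lengths in m; the calibration is good to about 2 mm. A picture is of the moment at which its call begins: read the wrist's pose just before it. get_calibration takes no time and is no camera call; for the wrist camera it gives the pose at the moment of the call.
- bot.finish_job(): hands the job in, once; it reports no verdict.
The state is a dict: "time": time; "q": joint angles; "joint_vel": joint speeds; "joint_torque": joint torques, N m; "tool_pos": TCP position; "tcp_rot": TCP orientation; "wrist_force": force on the tool from outside, world axes, zero at the start; "torque": the same for the moment, N m; "width": opening from 0.0 (shut) to 1.0 (fully open).
Only numpy, scipy, OpenCV 4.12 (cv2) and the standard library are available. Lean on these libraries where they do the work, as an engineer would, in place of code of your own. Each camera call takes 0.05 s, during which the arm holds its last target. There are 200 camera calls.

TASK

Fit the blue filter slide in the flow photometer. Unclip the grey blanking cover from the filter slot by squeezing its two orange tabs together, stand it right way up on the free worktop, then take the blue slide from the white rack by its head and slide it into the sloping slot until it is fully home with its head down in the slot's pocket. The slot's end cheeks may sit a few millimetres to either side, so feel for the slot and do not ram the slide; keep the fingers off the filter glass, and leave the other two slides in the rack and the beaker, bottle and timer where they are.

Things in the scene. Friction and masses are not known exactly. Their poses are not given: they have to be found in the camera images.
- photometer: White bench instrument with grey cheeks, fixed: 210 mm deep (x), 186 wide (y), 123 high. Origin at the centre of its underside, x to its back, z up; its front faces the robot, turned up to 0.3 rad. The deck rises at 20 degrees from 62 mm high in front to 120 mm; the filter slot is in its lower half, a display in the upper. The worktop to the left of its front is free.
- filter_slot: Black bezel of the filter slot, fixed in the deck. Origin: middle of the slot on the deck's surface. z points out of the slot, square to the deck (leans 20 degrees to the instrument's front); x up the slope, across the slot; y along the slot. 32 mm (x) by 82 (y), 12 high above the deck; the top 5 mm of its long sides is a lip that overhangs 3 mm.
- slot_mouth (a point): Middle of the slot's mouth, 3 mm out of the filter slot's origin along its z; same axes. Floor of a pocket for the slide's head, 19 mm (x) by 72 (y), 9 deep. The slot below is 9.2 (x) by 54 (y), 67 deep, with a 1.6 mm lead-in on its long sides. Its bright, square-topped end cheeks are clamped together up to 5 mm to either side along y: feel or look where; if off, the slide stops on one.
- slot_home (a point): Where the slide's origin lies when fully home (give or take the end cheeks' shift along y): 63 mm below the filter slot's origin along its z; same axes. A sprung roller in the slot's +x wall pushes on the slide: felt from 22 mm before home, the way on takes 5 to 20 N; in the last 4 mm it drops into the slide's groove and holds it. Home, the head stands on the pocket's floor, 9 mm proud.
- blanking_cover: Grey cover clipped over the slot, loose once unclipped: 28 mm (x) by 90 (y) by 19 high without its tabs, 130 g. Origin at the centre of the underside of its two end skirts, on which it stands; z out of its top. Clipped on, its origin is 1 mm out of the filter slot's, axes alike. To take it off squeeze both tabs to their stops and lift along z.
- cover_tabs (a point): Point midway between the cover's two orange tabs, 35 mm above the cover's origin along its z; same axes. The tabs, 24 mm wide (y), stand on the cover's -x and +x sides, from 19 to 41 mm above its origin. Free, they lean outward, 54 mm over their outer faces at the top; squeezed together along x they stop upright, 40 mm over the outer faces.
- tab_lower (a joint): Angle of the tab on the cover's -x side, pivoted 17 mm above the cover's origin: 0 sprung out, its hook under the bezel's lip; 0.28 rad squeezed to its stop, hook clear. 2 to 6 N at its top; a firm grip of 30 N on both tabs holds the cover.
- tab_upper (a joint): Angle of the tab on the cover's +x side: the same.
- slide_rack: White block 160 mm (x) by 76 (y) by 26 high, fixed, origin at the centre of its underside. Three filter slides stand upright in slots across it at x = -45, 0 and +45 mm, 20 mm deep, their undersides 6 mm above the worktop; 29 mm is free between neighbouring heads.
- blue_slide: Filter slide with blue head and blue glass, about 210 g: a black metal slab 8 mm (x) by 52 (y) by 66 high, on it a head 16 (x) by 52 (y) by 18 high, 84 mm in all. Origin at the centre of its lower edge, z to the head. About 40 N on the head holds it. A groove crosses both faces 12 to 22 mm up. It goes in either way round; any of the three rack places may be its.
- blue_glass: The square glass in both faces of the blue slide, 28 to 58 mm above the slide's lower edge and 16 mm to either side of its middle; this frame is the blue slide's own.
- green_slide: The same slide with green head and glass; stays in the rack.
- amber_slide: The same slide with amber (orange) head and glass; stays in the rack.
- beaker: Small glass beaker, 46x50x58 mm, to the left of the photometer; origin at the centre of its underside. Stays.
- bottle: Reagent bottle with blue cap, 57x57x111 mm, to the left of the photometer, farther back; origin at the centre of its underside. Stays.
- timer: White digital timer lying flat, 62x66x16 mm, to the right of the photometer; origin at the centre of its underside. Stays.

How it is judged:
On the way, in this order (a step that is already met when the one before it is completed fails the run):
1. the cover is unclipped and lifted clear of the slot (distance between blanking_cover and filter_slot above 0.03 m), for 0.2 s.
2. the cover stands on the worktop, right way up (height (world z) of blanking_cover below 0.006 m and angle between blanking_cover's own z axis and vertical below 0.1 rad), for 0.2 s.
3. the blue slide has entered the slot (z of blue_slide in the frame of slot_home below 0.05 m and x of blue_slide in the frame of slot_home between -0.003 and 0.003 m and y of blue_slide in the frame of slot_home between -0.007 and 0.007 m), for 0.2 s.
At the end, for the whole second after the job is handed in: The blue slide is at rest in the slot within 2 mm of home along the slot, 2 mm across, 7 mm sideways (cheeks' shift), 0.06 rad; the cover stands at rest right way up on the worktop (origin below 6 mm, tilt under 0.1 rad); green and amber slides are within 10 mm of where they were (all of step 2 and z of blue_slide in the frame of slot_home between -0.003 and 0.002 m and x of blue_slide in the frame of slot_home between -0.002 and 0.002 m and y of blue_slide in the frame of slot_home between -0.007 and 0.007 m and angle between the z axis of blue_slide and the z axis of filter_slot, either way round below 0.06 rad and linear speed of each of blue_slide, blanking_cover below 0.01 m/s and distance of each of green_slide, amber_slide from where it was at the start of the episode below 0.01 m); the robot touches nothing.
It fails at once if a finger presses on the blue slide's glass (over 1 N) (contact force between the fingers and blue_glass above 1 N).
It fails at once if the blue slide is rammed against the photometer (over 80 N) (contact force between blue_slide and photometer above 80 N).
It fails at once if another slide is taken out or shoved (over 15 mm) (distance of any of green_slide, amber_slide from where it was at the start of the episode above 0.015 m).
It fails at once if the beaker, bottle or timer is shoved or knocked over (over 30 mm or 0.5 rad) (distance of any of beaker, bottle, timer from where it was at the start of the episode above 0.03 m or angle between any of beaker, bottle, timer's own z axis and vertical above 0.5 rad).
It also fails if it takes over 69 s, if anything falls off the work surface, if the arm or the gripper's body presses on something with over 40 N, if the wrist force passes 120 N, or if a joint passes its speed limit or range.

## Working session

There is one attempt and no reset: what is moved stays moved. The work goes in short steps, Python scripts to look and compute and a tool call to move; the robot and the scene stay as the last step left them, time stands still between calls to the robot, and variables do not carry over. Pictures are saved under pics/ and viewed, about 8 in all and at most 12, crops included, and the job is handed in when it is done.

Besides the shell and the picture viewer there is one more tool, called after "Call:" as name(argument=value, ...) on one line, values as JSON. play_rows: Moves the arm, as the interface text tells. Its arguments: {"type":"object","properties":{"series":{"type":"array","items":{"type":"object","properties":{"translation":{"type":"array","items":{"type":"number"}},"spin":{"type":"number"}}}},"jaw":{"type":"number"},"force":{"type":"number"}},"required":["series"]}

```bash
mkdir -p pics
python3 - <<'E'
from workcell import bot
import cv2,numpy as np
np.set_printoptions(precision=4,suppress=True)
for n in("scene","top"):
    im=bot.read_camera(n);cv2.imwrite(f"pics/{n}0.png",im);print(n,bot.get_calibration(n))
s=bot.read_state();print({k:np.round(v,3) for k,v in s.items()})
E
```

```text
scene {'fov_y': 50.052553131578044, 'cx': 321.7254777188005, 'cy': 197.53714782307077, 'R': array([[-0.887 , -0.4614, -0.0191],
       [-0.2611,  0.5351, -0.8034],
       [ 0.3809, -0.7076, -0.5951]]), 't': array([0.4825, 0.2271, 0.8601])}
top {'fov_y': 54.34832740726945, 'cx': 318.7155264083652, 'cy': 198.54281507664962, 'R': array([[ 0.0095, -0.9997,  0.0213],
       [-0.9953, -0.0115, -0.0957],
       [ 0.0959, -0.0203, -0.9952]]), 't': array([-0.0541,  0.531 ,  0.9738])}
{'time': np.float64(0.1), 'q': array([-1.186,  0.265,  1.605, -0.   ,  1.274, -0.037]), 'joint_vel': array([-0.001, -0.003, -0.002,  0.   ,  0.001,  0.001]), 'joint_torque': array([  0.   , -51.671, -36.859,  -0.   ,   0.006,   0.   ]), 'tool_pos': array([ 0.276, -0.615,  0.23 ]), 'tcp_rot': array([-3.07 , -0.657,  0.001]), 'wrist_force': array([-0.74 ,  0.923, -0.296]), 'torque': array([-0.036,  0.043, -0.015]), 'width': np.float64(1.001)}
```

View pics/scene0.png

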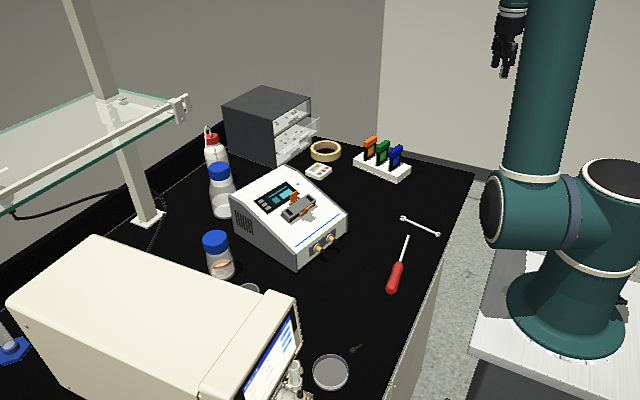

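View pics/top0.png

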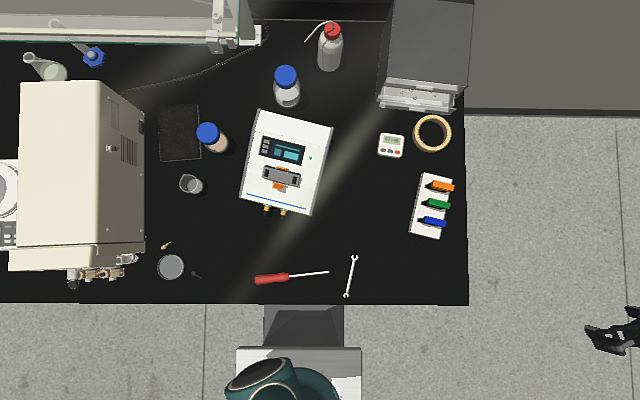

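The scene view shows the photometer mid-bench at about (290,215), the cover with orange tabs at (300,207), and the rack at (382,165) with orange, green and blue heads. In the top view the cover is at (282,177), the rack at (430,205) with the blue slide nearest the robot at (433,221), and the beaker at (191,184). The free worktop is around (215,235).

```bash
cat > h.py <<'E'
import cv2,numpy as np
from workcell import bot
np.set_printoptions(precision=4,suppress=True)
def ray(c,uv):
    f=200/np.tan(np.radians(c["fov_y"])/2)
    R=np.array(c["R"]);t=np.array(c["t"])
    d=R.T@np.array([(uv[0]-c["cx"])/f,(uv[1]-c["cy"])/f,1.]);return -R.T@t,d/np.linalg.norm(d)
def onz(c,uv,z):
    o,d=ray(c,uv);return o+d*(z-o[2])/d[2]
def tri(c1,u1,c2,u2):
    o1,d1=ray(c1,u1);o2,d2=ray(c2,u2)
    s=np.linalg.lstsq(np.c_[d1,-d2],o2-o1,rcond=None)[0]
    a=o1+s[0]*d1;b=o2+s[1]*d2;return (a+b)/2,np.linalg.norm(a-b)
def proj(c,X):
    f=200/np.tan(np.radians(c["fov_y"])/2);p=np.array(c["R"])@X+np.array(c["t"]);return np.array([f*p[0]/p[2]+c["cx"],f*p[1]/p[2]+c["cy"]])
def blobs(im,lo,hi,box,amin=8):
    x0,y0,x1,y1=box;m=cv2.inRange(cv2.cvtColor(im,cv2.COLOR_BGR2HSV),lo,hi)
    k=np.zeros_like(m);k[y0:y1,x0:x1]=m[y0:y1,x0:x1]
    n,_,s,c=cv2.connectedComponentsWithStats(k)
    return sorted([(int(s[i,4]),np.round(c[i],1).tolist(),s[i,:4].tolist()) for i in range(1,n) if s[i,4]>=amin],reverse=True),k
def cal(n):return bot.get_calibration(n)
E
python3 - <<'E'
from h import *
s=cv2.imread("pics/scene0.png");t=cv2.imread("pics/top0.png");cs,ct=cal("scene"),cal("top")
O=((5,130,90),(20,255,255));B=((110,130,60),(130,255,255));G=((50,100,40),(80,255,255))
for nm,(lo,hi),bs,bt in (("tabs",O,(270,180,330,230),(250,155,315,200)),("blue",B,(380,135,415,180),(410,205,460,235)),("green",G,(365,130,400,170),(410,190,460,215)),("amb",O,(355,125,385,165),(415,170,460,200))):
    a=blobs(s,lo,hi,bs)[0];b=blobs(t,lo,hi,bt)[0];print(nm,a[:3],b[:3])
    if nm!="tabs": print(tri(cs,a[0][1],ct,b[0][1]))
# rack contour
m=cv2.inRange(t[165:245,400:460],(150,150,150),(255,255,255))
c=max(cv2.findContours(m,0,2)[0],key=cv2.contourArea);r=cv2.boxPoints(cv2.minAreaRect(c))+[400,165]
print("rack",[onz(ct,p,.026)[:2] for p in r])
# blue line
b,k=blobs(t,(100,80,60),(130,255,255),(240,185,320,215));ys,xs=np.nonzero(k);p=np.polyfit(xs,ys,1);print(b[:2],xs.min(),xs.max(),p)
A,Z=[onz(ct,(x,np.polyval(p,x)),.066) for x in(xs.min(),xs.max())];d=A-Z;print("line",A,Z,np.arctan2(-d[0],d[1]))
print("free",[onz(ct,q,0) for q in((215,235),(190,190),(170,267),(195,275))])
cv2.imwrite("pics/crop1.png",np.vstack([cv2.resize(t[100:220,230:340],None,fx=4,fy=4,interpolation=2)[:,:440]]))
E
```

```text
tabs [(69, [293.4, 196.5], [290, 190, 8, 14]), (53, [305.7, 210.0], [299, 204, 15, 13])] [(60, [277.8, 185.7], [272, 182, 12, 8]), (25, [281.9, 168.0], [277, 166, 11, 5])]
blue [(162, [395.3, 153.6], [388, 144, 15, 23])] [(162, [434.8, 221.2], [423, 216, 24, 11])]
(array([ 0.4758, -0.3351,  0.0633]), np.float64(0.0015023488735275569))
green [(162, [382.4, 149.1], [375, 140, 15, 22])] [(174, [438.4, 203.4], [427, 198, 24, 12])]
(array([ 0.5198, -0.3456,  0.0617]), np.float64(0.000733559218846886))
amb [(157, [369.7, 143.6], [363, 135, 14, 21])] [(176, [442.2, 185.6], [431, 180, 24, 11])]
(array([ 0.5642, -0.355 ,  0.0647]), np.float64(0.0007696088905725934))
rack [array([ 0.4482, -0.2822]), array([ 0.6044, -0.3199]), array([ 0.588 , -0.3958]), array([ 0.4321, -0.3569])]
[(75, [275.2, 200.8], [246, 193, 60, 16])] 246 305 [  0.2576 129.9193]
line [0.5387 0.1311 0.066 ] [ 0.5028 -0.0142  0.066 ] -0.24157068667648107
free [array([0.4359, 0.2193, 0.    ]), array([0.5527, 0.2885, 0.    ]), array([0.353 , 0.3314, 0.    ]), array([0.3332, 0.2668, 0.    ])]
```

Run:
```python
from h import *
cs,ct=cal("scene"),cal("top")
for a,b in(((305.7,210),(277.8,185.7)),((293.4,196.5),(281.9,168))): print(tri(cs,a,ct,b))
print(cal("wrist"), bot.read_state()["tool_pos"])
# predicted: tool yaw now
from scipy.spatial.transform import Rotation as Ro
print(Ro.from_rotvec(bot.read_state()["tcp_rot"]).as_matrix())
```

```text
(array([0.555 , 0.051 , 0.1008]), np.float64(0.0024007452090891736))
(array([0.5936, 0.0403, 0.1195]), np.float64(0.0006052608253637802))
{'fov_y': 63.880427456605766, 'cx': 317.0306614554088, 'cy': 198.6797608620907, 'R': array([[ 0.4089, -0.9126, -0.0019],
       [-0.8727, -0.3916,  0.2917],
       [-0.2669, -0.1176, -0.9565]]), 't': array([-0.6751, -0.0385,  0.3796])} [ 0.2761 -0.6152  0.2301]
[[ 0.9124  0.4094 -0.0008]
 [ 0.4094 -0.9124  0.0019]
 [ 0.0001 -0.0021 -1.    ]]
```

Call:
play_rows(series=[{"translation": [0.036,-0.032,0],"spin": 0},{"translation": [0.036,-0.032,0],"spin": 0},{"translation": [0.036,-0.032,0],"spin": 0},{"translation": [0.036,-0.032,0],"spin": 0},{"translation": [0.036,-0.032,0],"spin": 0}], jaw=0.7, force=60)

```text
time: 0.6
tool_pos: [0.3752, -0.3941, 0.2307]
tcp_rot: [-3.071, -0.657, 0.0]
wrist_force: [2.0, -0.1, 0.1]
width: 0.853
```

Call:
play_rows(series=[{"translation": [0.036,-0.032,0],"spin": 0},{"translation": [0.036,-0.032,0],"spin": 0},{"translation": [0.036,-0.032,0],"spin": 0},{"translation": [0.036,-0.032,0],"spin": 0},{"translation": [0.036,-0.032,0],"spin": 0}])

```text
time: 1.1
tool_pos: [0.4739, -0.1745, 0.231]
tcp_rot: [-3.072, -0.657, 0.0]
wrist_force: [0.5, -0.5, 0.2]
width: 0.848
```

Call:
play_rows(series=[{"translation": [0.036,-0.032,0],"spin": 0},{"translation": [0.036,-0.032,0],"spin": 0},{"translation": [0.036,-0.032,0],"spin": 0},{"translation": [0.036,-0.032,0],"spin": 0},{"translation": [0.036,-0.032,0],"spin": 0}])

```text
time: 1.6
tool_pos: [0.5727, 0.0452, 0.2309]
tcp_rot: [3.072, 0.658, -0.001]
wrist_force: [0.8, -0.2, 0.2]
width: 0.852
```

Call:
play_rows(series=[{"translation": [0,0,0],"spin": -1},{"translation": [0,0,0],"spin": -1},{"translation": [0,0,0],"spin": -1},{"translation": [0,0,0],"spin": -1},{"translation": [0,0,0],"spin": -1}])

```text
time: 2.1
tool_pos: [0.5721, 0.0433, 0.2306]
tcp_rot: [-2.854, -1.312, 0.002]
wrist_force: [-0.1, 0.0, 0.7]
width: 0.844
```

Call:
play_rows(series=[{"translation": [0,0,0],"spin": -1},{"translation": [0,0,0],"spin": -1},{"translation": [0,0,0],"spin": -1},{"translation": [0,0,0],"spin": -1},{"translation": [0,0,0],"spin": -1}])

```text
time: 2.6
tool_pos: [0.572, 0.0432, 0.2306]
tcp_rot: [-2.502, -1.898, 0.002]
wrist_force: [-0.8, -0.1, 0.1]
width: 0.849
```

```bash
cat >> h.py <<'E'
from scipy.spatial.transform import Rotation as Ro
def st(p=True):
    s=bot.read_state();R=Ro.from_rotvec(s["tcp_rot"]).as_matrix()
    if p: print("t",round(float(s["time"]),2),"p",np.array(s["tool_pos"]),"yaw_y",round(float(np.arctan2(R[1,1],R[0,1])),4),"z",R[:,2],"F",np.array(s["wrist_force"]),"w",round(float(s["width"]),3),"q6",s["q"][5])
    return s,R
E
python3 - <<'E'
from h import *
st();c=cal("wrist");im=bot.read_camera("wrist");cv2.imwrite("pics/w1.png",im);np.save("w1.npy",c,allow_pickle=True)
O=((5,130,90),(20,255,255));print(blobs(im,*O,(0,0,640,400),50)[0][:5])
E
```

```text
t 2.6 p [0.572  0.0432 0.2306] yaw_y -0.2727 z [-0.0012 -0.     -1.    ] F [-0.7501 -0.1363  0.084 ] w 0.849 q6 0.3045856315700685
[(556, [292.1, 188.6], [282, 173, 21, 33]), (253, [343.2, 190.2], [340, 172, 8, 40]), (101, [243.3, 151.1], [239, 146, 10, 11]), (97, [247.1, 191.1], [243, 186, 10, 11])]
```

View pics/w1.png

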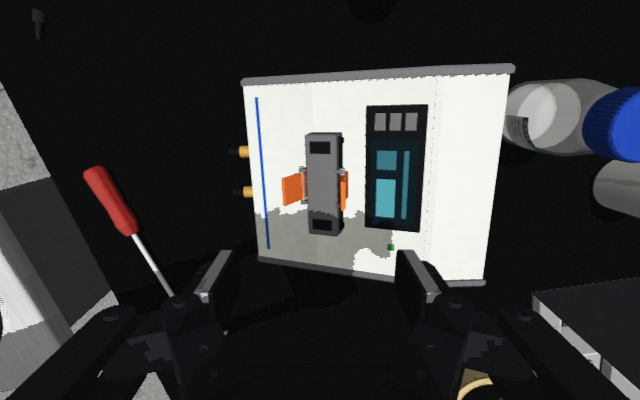

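The wrist view shows the cover at about (323,184), with the front tab at (292,189) and the back tab at (343,190). The blue deck line runs from (257,98) to (269,248), and the fingers are at the bottom on either side.

Run:
```python
from h import *
c=np.load("w1.npy",allow_pickle=True).item();im=cv2.imread("pics/w1.png")
O=((5,130,90),(20,255,255))
h0=.079
def edge(box,side):
    _,k=blobs(im,*O,box);p=[]
    for y in range(box[1],box[3]):
        x=np.nonzero(k[y])[0]
        if len(x): p.append((x.min() if side<0 else x.max()+1,y+.5))
    return np.array(p,float)
F=edge((278,165,310,215),-1);B=edge((335,165,352,215),1)
print(F[::4],B[::4])
hsv,k=blobs(im,(105,120,80),(130,255,255),(250,90,275,255));ys,xs=np.nonzero(k)
p=np.polyfit(ys,xs,1);A,Z=[onz(c,(np.polyval(p,y),y),.066) for y in(ys.min(),ys.max()+1)];d=A-Z;print("line",A,Z,np.linalg.norm(d),np.arctan2(-d[0],d[1]))
f=np.array([onz(c,q,.1093) for q in F]);b=np.array([onz(c,q,.1277) for q in B])
yaw=np.arctan2(-d[0],d[1]);ex=np.array([np.cos(yaw),np.sin(yaw)]);ey=np.array([-ex[1],ex[0]])
print("front x",np.round(f[:,:2]@ex,4)[::3],"y",(f[:,:2]@ey)[[0,-1]]);print("back x",np.round(b[:,:2]@ex,4)[::3],"y",(b[:,:2]@ey)[[0,-1]],ex,ey)
```

```text
[[305.  172.5]
 [289.  176.5]
 [282.  180.5]
 [282.  184.5]
 [282.  188.5]
 [283.  192.5]
 [283.  196.5]
 [283.  200.5]
 [283.  204.5]] [[348.  172.5]
 [348.  176.5]
 [348.  180.5]
 [348.  184.5]
 [348.  188.5]
 [348.  192.5]
 [348.  196.5]
 [345.  200.5]
 [345.  204.5]
 [345.  208.5]]
line [0.5383 0.1308 0.066 ] [ 0.5018 -0.0166  0.066 ] 0.15182409350395648 -0.24238335087656118
front x [0.5352 0.5242 0.5156 0.5154 0.5153 0.5151 0.5158 0.5156 0.5155 0.5153
 0.5151 0.5158] y [0.1947 0.1661]
back x [0.5697 0.5697 0.5697 0.5697 0.5697 0.5697 0.5697 0.5697 0.5697 0.568
 0.5672 0.5672 0.5672 0.5656] y [0.1977 0.1655] [ 0.9708 -0.24  ] [0.24   0.9708]
```

Call:
play_rows(series=[{"translation": [0,-0.001,0.03],"spin": -0.35},{"translation": [0,0,0.03],"spin": 0},{"translation": [0,0,0.03],"spin": 0},{"translation": [0,0,0.02],"spin": 0},{"translation": [0,0,0.0],"spin": 0}])

```text
time: 3.15
tool_pos: [0.568, 0.0433, 0.1171]
tcp_rot: [-2.474, -1.928, 0.01]
wrist_force: [-0.4, 0.4, 0.7]
width: 0.848
```

Run:
```python
from h import *
st();np.save("w2.npy",cal("wrist"),allow_pickle=True);im=bot.read_camera("wrist");cv2.imwrite("pics/w2.png",im)
cv2.imwrite("pics/w2c.png",cv2.resize(im[120:400,150:500],None,fx=2,fy=2))
```

```text
t 3.15 p [0.568  0.0433 0.1171] yaw_y -0.2471 z [-0.0083 -0.0003 -1.    ] F [-0.4326  0.3584  0.6696] w 0.848 q6 0.27951700046971756
```

View pics/w2c.png

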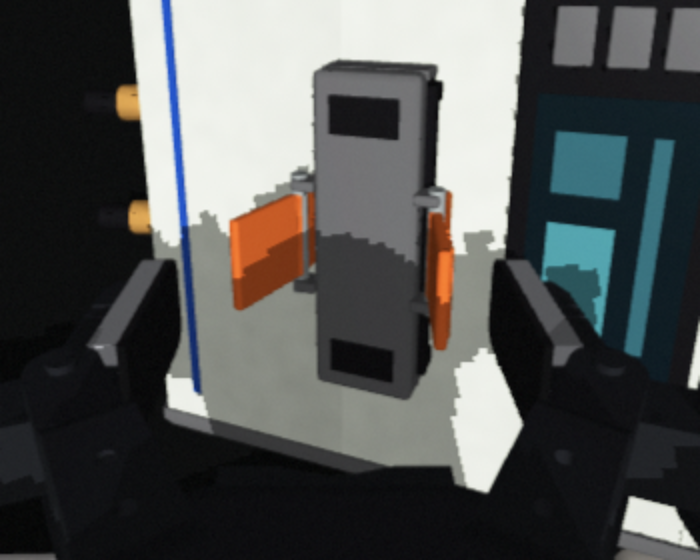

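The crop shows both tabs between the open fingers: the front tab at crop x 232–300, the back tab at 430–452, and the fingers at 180 and 490. I'll check the sideways (Y) alignment by projecting the tool axis.

Run:
```python
from h import *
c=np.load("w2.npy",allow_pickle=True).item();im=cv2.imread("pics/w2.png")
s,R=st()
yaw=-.242;ex=np.array([np.cos(yaw),np.sin(yaw)]);ey=np.array([-ex[1],ex[0]])
# front tab top edge corners (full px), height .1093 ; back tab top edge right corner
for nm,(u,v),h in(("f1",(116+150,222/2+120),.1093),("f2",(118.5+150,308/2+120),.1093),("b1",(226+150,255/2+120),.1277),("b2",(225+150,347/2+120),.1277)):
    P=onz(c,(u,v),h)[:2];print(nm,P@ex,P@ey)
print("tcp",s["tool_pos"][:2]@ex,s["tool_pos"][:2]@ey)
```

```text
t 3.2 p [0.5697 0.0434 0.1193] yaw_y -0.2469 z [-0.0046 -0.0001 -1.    ] F [ 0.8988  0.3311 -0.13  ] w 0.851 q6 0.27925510335200926
f1 0.5152280219530111 0.18797511902610936
f2 0.5152624287481964 0.1633693525494181
b1 0.5679028167514792 0.1875650765975769
b2 0.568581853279866 0.16366741842368418
tcp 0.542723025041716 0.1786604003062766
```

Call:
play_rows(series=[{"translation": [-0.003,0,0.009],"spin": 0},{"translation": [0,0,0.008],"spin": 0},{"translation": [0,0,0],"spin": 0},{"translation": [0,0,0],"spin": 0}])

```text
time: 3.6
tool_pos: [0.571, 0.0405, 0.1046]
tcp_rot: [2.477, 1.932, 0.001]
wrist_force: [1.3, -0.3, 0.4]
width: 0.854
```

Call:
play_rows(series=[{"translation": [0,0,0],"spin": 0},{"translation": [0,0,0],"spin": 0},{"translation": [0,0,0],"spin": 0},{"translation": [0,0,0],"spin": 0},{"translation": [0,0,0],"spin": 0}], jaw=-1, force=60)

```text
time: 4.1
tool_pos: [0.5716, 0.0405, 0.1062]
tcp_rot: [2.476, 1.932, 0.002]
wrist_force: [-2.3, -1.0, 7.0]
width: 0.498
```

Run:
```python
from h import *
st();np.save("w3.npy",cal("wrist"),allow_pickle=True);im=bot.read_camera("wrist");cv2.imwrite("pics/w3.png",im)
cv2.imwrite("pics/w3c.png",cv2.resize(im[120:400,150:500],None,fx=2,fy=2))
```

```text
t 4.1 p [0.5716 0.0405 0.1062] yaw_y -0.2456 z [ 0.0019 -0.0002 -1.    ] F [-2.2978 -1.0081  7.0105] w 0.498 q6 0.27311583021490493
```

View pics/w3c.png

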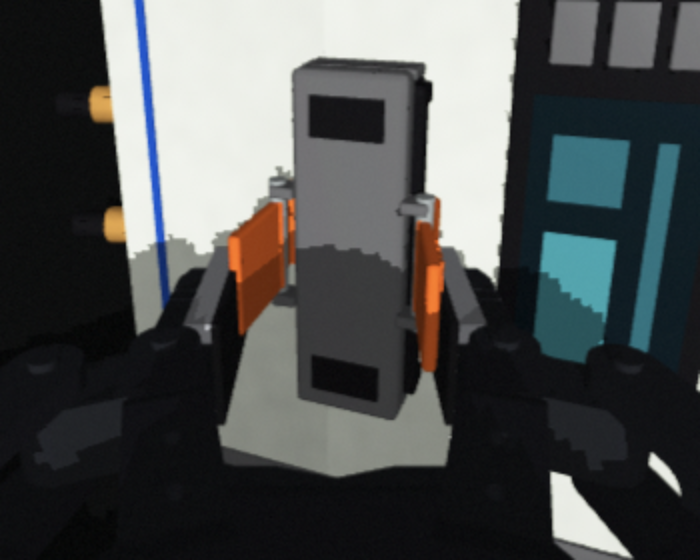

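The fingers now touch both tabs and the opening is 0.498, about 42 mm. I'll settle with more force.

Call:
play_rows(series=[{"translation": [0,0,0],"spin": 0},{"translation": [0,0,0],"spin": 0},{"translation": [0,0,0],"spin": 0}], force=90)

```text
time: 4.45
tool_pos: [0.5718, 0.0405, 0.1066]
tcp_rot: [2.476, 1.932, 0.003]
wrist_force: [-3.9, -0.6, 9.3]
width: 0.475
```

Call:
play_rows(series=[{"translation": [0,-0.0005,-0.001],"spin": 0},{"translation": [0,-0.0005,-0.001],"spin": 0},{"translation": [0,0,0],"spin": 0}])

```text
time: 4.75
tool_pos: [0.5716, 0.0406, 0.1071]
tcp_rot: [2.475, 1.931, 0.004]
wrist_force: [5.0, -1.6, 0.5]
width: 0.47
```

Run:
```python
from h import *
s,R=st();yaw=-.242;ex=np.array([np.cos(yaw),np.sin(yaw)]);print(s["tool_pos"][:2]@ex, s["torque"])
```

```text
t 4.75 p [0.5716 0.0406 0.1071] yaw_y -0.2457 z [ 0.0039 -0.0003 -1.    ] F [ 5.0362 -1.6262  0.4995] w 0.47 q6 0.27367918429271076
0.5451913168258015 [-0.2718 -0.8061  0.0494]
```

Call:
play_rows(series=[{"translation": [0,-0.0014,-0.0038],"spin": 0},{"translation": [0,-0.0014,-0.0038],"spin": 0},{"translation": [0,0,0],"spin": 0}])

```text
time: 5.05
tool_pos: [0.5705, 0.041, 0.1147]
tcp_rot: [2.473, 1.929, 0.009]
wrist_force: [9.6, -2.0, -4.2]
width: 0.43
```

Run:
```python
from h import *
s,R=st();im=bot.read_camera("wrist");cv2.imwrite("pics/w4.png",im)
cv2.imwrite("pics/w4c.png",cv2.resize(im[120:400,150:500],None,fx=1.5,fy=1.5))
```

```text
t 5.05 p [0.5705 0.041  0.1147] yaw_y -0.2457 z [ 0.0075 -0.0006 -1.    ] F [ 9.6368 -1.9962 -4.2024] w 0.43 q6 0.27498339362236646
```

View pics/w4c.png

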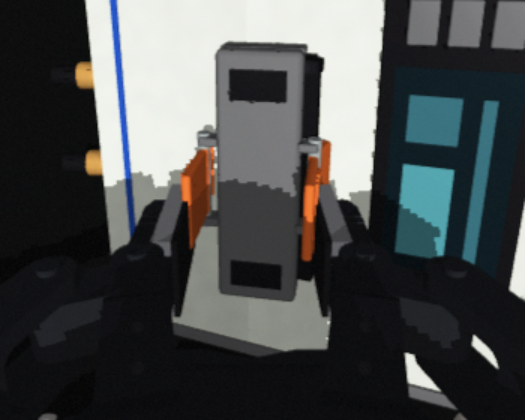

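Call:
play_rows(series=[{"translation": [0,-0.0014,-0.0038],"spin": 0},{"translation": [0,-0.0014,-0.0038],"spin": 0},{"translation": [0,0,0],"spin": 0},{"translation": [0,0,0],"spin": 0}])

```text
time: 5.5
tool_pos: [0.5707, 0.0411, 0.1177]
tcp_rot: [2.47, 1.927, 0.015]
wrist_force: [30.6, -3.6, -34.8]
width: 0.418
```

Run:
```python
from h import *
s,R=st();im=bot.read_camera("wrist");a=cv2.imread("pics/w4.png")
cv2.imwrite("pics/w5.png",im)
cv2.imwrite("pics/w5c.png",np.hstack([x[120:330,200:460] for x in(cv2.imread("pics/w3.png"),a,im)]))
```

```text
t 5.5 p [0.5707 0.0411 0.1177] yaw_y -0.2458 z [ 0.0134 -0.0015 -0.9999] F [ 30.6187  -3.5576 -34.8234] w 0.418 q6 0.27636885319806703
```

View pics/w5c.png

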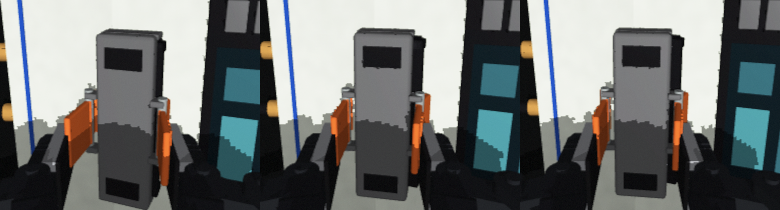

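Run:
```python
from h import *
st()
for n in("w2","w3","w4","w5"):
    im=cv2.imread(f"pics/{n}.png");g=cv2.cvtColor(im,6)
    m=cv2.inRange(g,0,40);k,_,s,c=cv2.connectedComponentsWithStats(m)
    r=[(s[i].tolist(),np.round(c[i],1).tolist()) for i in range(1,k) if 300<s[i,4]<1500 and 290<c[i][0]<370 and 140<c[i][1]<330]
    print(n,r, np.hypot(*(np.array(r[0][1])-r[-1][1])))
c=cal("wrist");print("cam",-np.array(c["R"]).T@c["t"]);c=np.load("w2.npy",allow_pickle=True).item();print("cam2",-np.array(c["R"]).T@c["t"])
c=np.load("w3.npy",allow_pickle=True).item();print("cam3",-np.array(c["R"]).T@c["t"])
```

```text
t 5.55 p [0.5707 0.041  0.1177] yaw_y -0.2458 z [ 0.0133 -0.0015 -0.9999] F [ 31.0383  -2.9261 -35.2371] w 0.409 q6 0.2763579676630905
w2 [([362, 159, 9, 55, 307], [365.2, 185.1]), ([315, 168, 34, 22, 661], [331.6, 178.2]), ([315, 289, 32, 22, 520], [330.5, 299.7])] 119.73825620911639
w3 [([355, 158, 11, 60, 396], [359.4, 186.8]), ([305, 168, 37, 24, 771], [323.0, 179.1]), ([306, 297, 33, 24, 569], [322.1, 308.7])] 127.47901788137526
w4 [([351, 156, 14, 57, 565], [357.3, 183.2]), ([303, 166, 38, 22, 753], [321.3, 176.8]), ([304, 293, 34, 21, 571], [320.5, 302.8])] 125.1335286803661
w5 [([350, 155, 14, 56, 558], [355.9, 181.9]), ([302, 166, 38, 21, 737], [320.9, 176.1]), ([304, 292, 33, 19, 552], [320.0, 301.1])] 124.48875451220485
cam [0.5867 0.1119 0.2608]
cam2 [0.5872 0.1139 0.2599]
cam3 [0.5892 0.1111 0.2492]
```

Call:
play_rows(series=[{"translation": [0,0.002,0.003],"spin": 0},{"translation": [0,0.002,0.003],"spin": 0},{"translation": [0,0,0],"spin": 0},{"translation": [0,0,0],"spin": 0}], force=110)

```text
time: 5.95
tool_pos: [0.5717, 0.0407, 0.1167]
tcp_rot: [2.473, 1.929, 0.008]
wrist_force: [7.8, -2.3, 0.1]
width: 0.403
```

Call:
play_rows(series=[{"translation": [0,0.001,0.001],"spin": 0},{"translation": [0,0.001,0.0],"spin": 0},{"translation": [0,0.001,0.0],"spin": 0},{"translation": [0,0,0],"spin": 0}])

```text
time: 6.35
tool_pos: [0.5724, 0.0406, 0.1156]
tcp_rot: [2.476, 1.932, 0.003]
wrist_force: [3.4, -0.3, 5.3]
width: 0.403
```

Run:
```python
from h import *
s,R=st();im=bot.read_camera("wrist");cv2.imwrite("pics/w6.png",im)
g=cv2.cvtColor(im,6);m=cv2.inRange(g,0,40);k,_,s,c=cv2.connectedComponentsWithStats(m)
print([(s[i].tolist(),np.round(c[i],1).tolist()) for i in range(1,k) if 300<s[i,4]<1500 and 290<c[i][0]<370 and 140<c[i][1]<330])
print(blobs(im,(5,130,90),(20,255,255),(240,160,400,330),40)[0])
```

```text
t 6.35 p [0.5724 0.0406 0.1156] yaw_y -0.2458 z [ 0.0024  0.0003 -1.    ] F [ 3.3688 -0.3392  5.2938] w 0.403 q6 0.27292564440707967
[([349, 156, 12, 55, 452], [354.3, 182.1]), ([302, 166, 38, 21, 739], [320.0, 176.1]), ([303, 292, 34, 19, 556], [319.2, 300.9])]
[(617, [357.8, 247.7], [352, 212, 16, 79]), (549, [280.4, 241.7], [272, 214, 17, 70])]
```

Call:
play_rows(series=[{"translation": [0,0.001,-0.003],"spin": 0},{"translation": [0,0,-0.003],"spin": 0},{"translation": [0,0,0],"spin": 0}])

```text
time: 6.7
tool_pos: [0.5715, 0.0402, 0.1178]
tcp_rot: [-2.476, -1.932, 0.001]
wrist_force: [9.5, -0.6, -11.2]
width: 0.405
```

Call:
play_rows(series=[{"translation": [0,0,-0.003],"spin": 0},{"translation": [0,0,0],"spin": 0},{"translation": [0,0,0],"spin": 0}])

```text
time: 7.0
tool_pos: [0.5713, 0.0402, 0.118]
tcp_rot: [-2.476, -1.931, 0.002]
wrist_force: [16.7, 0.3, -25.5]
width: 0.404
```

Run:
```python
from h import *
s,R=st();print(s["torque"]);im=bot.read_camera("wrist");cv2.imwrite("pics/w7.png",im)
g=cv2.cvtColor(im,6);m=cv2.inRange(g,0,40);k,_,s,c=cv2.connectedComponentsWithStats(m)
print([(s[i].tolist(),np.round(c[i],1).tolist()) for i in range(1,k) if 300<s[i,4]<1500 and 290<c[i][0]<370 and 140<c[i][1]<330])
print(blobs(im,(5,130,90),(20,255,255),(240,160,400,330),40)[0])
```

```text
t 7.0 p [0.5713 0.0402 0.118 ] yaw_y -0.246 z [-0.0021  0.0002 -1.    ] F [ 16.7258   0.2567 -25.5263] w 0.404 q6 0.2725022603467822
[-0.0494 -2.4305  0.0256]
[([350, 154, 13, 57, 530], [355.1, 181.0]), ([302, 166, 38, 21, 740], [320.2, 175.9]), ([303, 292, 34, 19, 564], [319.5, 300.7])]
[(603, [358.1, 246.6], [352, 212, 16, 78]), (542, [280.5, 242.2], [272, 219, 17, 65])]
```

Run:
```python
import cv2
im=cv2.imread("pics/w7.png");cv2.imwrite("pics/w7c.png",cv2.resize(im[135:335,240:400],None,fx=3,fy=3,interpolation=2))
```

```text
(no output)
```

View pics/w7c.png

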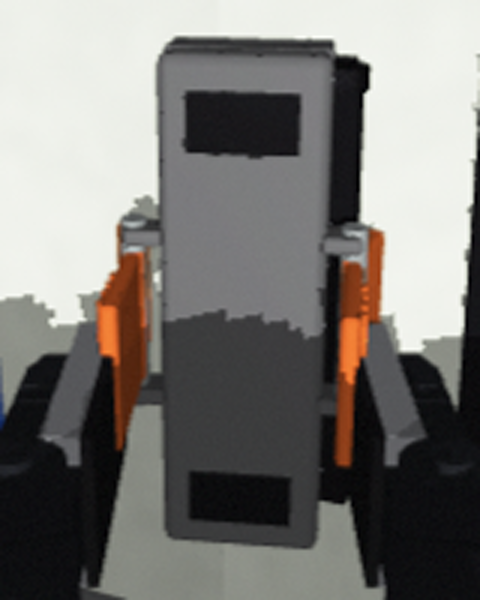

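```bash
cat > pnp.py <<'E'
from h import *
def pnp(c,px,zs=.019,names=None):
    f=200/np.tan(np.radians(c["fov_y"])/2);K=np.array([[f,0,c["cx"]],[0,f,c["cy"]],[0,0,1]])
    obj=np.array([[-.014,.045,zs],[.014,.045,zs],[.014,-.045,zs],[-.014,-.045,zs]])
    n,rv,tv,err=cv2.solvePnPGeneric(obj,np.array(px,float),K,None,flags=cv2.SOLVEPNP_IPPE)
    R=np.array(c["R"]);yaw=-.242;W=np.array([[np.cos(yaw),-np.sin(yaw),0],[np.sin(yaw),np.cos(yaw),0],[0,0,1]])
    for r,t,e in zip(rv,tv,err):
        M=W.T@R.T@cv2.Rodrigues(r)[0];o=W.T@R.T@(t[:,0]-c["t"]);print("orig XYZ",o,"zaxis",M[:,2],"pitch",np.degrees(np.arctan2(-M[0,2],M[2,2])),"err",e)
E
python3 - <<'E'
from pnp import *
c=cal("wrist");st()
q=np.array([(160,55),(333,55),(317,547),(165,538)])/3+[240,135]
pnp(c,q)
# w2 reference (crop fx2 offset 150,120)
q=np.array([(316,72),(437,72),(410,398),(319,381)])/2+[150,120]
pnp(np.load("w2.npy",allow_pickle=True).item(),q)
E
```

```text
t 7.05 p [0.5713 0.0402 0.118 ] yaw_y -0.246 z [-0.0021  0.0002 -1.    ] F [ 15.2082  -0.8992 -25.1584] w 0.406 q6 0.27248836872397325
orig XYZ [0.546  0.1803 0.1271] zaxis [ 0.0952 -0.2923 -0.9516] pitch -174.28508155844963 err [119.093]
orig XYZ [0.5483 0.2026 0.1209] zaxis [-0.0602 -0.2901 -0.9551] pitch 176.39421126069598 err [120.6286]
orig XYZ [0.5464 0.1807 0.1233] zaxis [ 0.3143 -0.2943 -0.9026] pitch -160.80267472854155 err [117.184]
orig XYZ [0.5532 0.2054 0.1196] zaxis [-0.1561 -0.28   -0.9472] pitch 170.64138061979625 err [119.7645]
```

```bash
sed -i 's/zs=.019/zs=0.0/; s/o=W.T@R.T@(t\[:,0\]-c\["t"\])/o=W.T@R.T@(t[:,0]-c["t"])-.019*M[:,2]/' pnp.py
python3 - <<'E'
from pnp import *
c=cal("wrist")
q=np.array([(160,55),(333,55),(317,547),(165,538)])/3+[240,135]
pnp(c,q)
q=np.array([(316,72),(437,72),(410,398),(319,381)])/2+[150,120]
pnp(np.load("w2.npy",allow_pickle=True).item(),q)
E
```

```text
orig XYZ [0.5484 0.179  0.0892] zaxis [-0.0624  0.0334  0.9975] pitch 3.5795223014133475 err [0.3005]
orig XYZ [0.5465 0.175  0.0949] zaxis [0.0478 0.726  0.686 ] pitch -3.9828972052056466 err [4.003]
orig XYZ [0.5542 0.1797 0.0861] zaxis [-0.205   0.0259  0.9784] pitch 11.835924094901348 err [1.475]
orig XYZ [0.5483 0.1768 0.095 ] zaxis [0.1286 0.7508 0.6479] pitch -11.22725606303814 err [5.8712]
```

Call:
play_rows(series=[{"translation": [0,0.002,0.003],"spin": 0},{"translation": [0,0.002,0.001],"spin": 0},{"translation": [0,0.001,0],"spin": 0},{"translation": [0,0,0],"spin": 0}])

```text
time: 7.45
tool_pos: [0.5763, 0.039, 0.1193]
tcp_rot: [-2.476, -1.932, 0.002]
wrist_force: [0.5, 0.2, -0.9]
width: 0.405
```

Call:
play_rows(series=[{"translation": [0,0.001,0],"spin": 0},{"translation": [0,0.001,0],"spin": 0},{"translation": [0,0,0],"spin": 0}])

```text
time: 7.75
tool_pos: [0.5792, 0.0385, 0.1199]
tcp_rot: [2.477, 1.932, 0.001]
wrist_force: [0.9, -0.8, -1.2]
width: 0.406
```

Run:
```python
from h import *
s,R=st();print(s["torque"])
```

```text
t 7.75 p [0.5792 0.0385 0.1199] yaw_y -0.2458 z [ 0.0005  0.     -1.    ] F [ 0.8777 -0.7991 -1.1936] w 0.406 q6 0.2692294867625172
[-0.022  -0.0225  0.0018]
```

The wrist force is now just the cover's weight, so it is free. I'll lift it.

Call:
play_rows(series=[{"translation": [0,0,-0.005],"spin": 0},{"translation": [0,0,-0.005],"spin": 0},{"translation": [0,0,-0.005],"spin": 0},{"translation": [0,0,0],"spin": 0}])

```text
time: 8.15
tool_pos: [0.5799, 0.0385, 0.1359]
tcp_rot: [2.476, 1.932, 0.003]
wrist_force: [1.0, 1.2, -1.6]
width: 0.403
```

Call:
play_rows(series=[{"translation": [0,0,-0.02],"spin": 0},{"translation": [0,0,-0.02],"spin": 0},{"translation": [0,0,-0.02],"spin": 0},{"translation": [0,0,0],"spin": 0},{"translation": [0,0,0],"spin": 0}])

```text
time: 8.65
tool_pos: [0.5792, 0.0385, 0.1946]
tcp_rot: [2.477, 1.932, 0.001]
wrist_force: [-0.5, -0.3, -1.9]
width: 0.405
```

Run:
```python
from h import *
st();w=bot.read_camera("wrist");s=bot.read_camera("scene");cv2.imwrite("pics/w8.png",w);cv2.imwrite("pics/s8.png",s)
cv2.imwrite("pics/c8.png",np.hstack([w[100:400,140:500],cv2.resize(s[150:250,230:350],None,fx=3,fy=3)]))
```

```text
t 8.65 p [0.5792 0.0385 0.1946] yaw_y -0.2458 z [ 0.001   0.0001 -1.    ] F [-0.4988 -0.2715 -1.9215] w 0.405 q6 0.2692127319372276
```

View pics/c8.png

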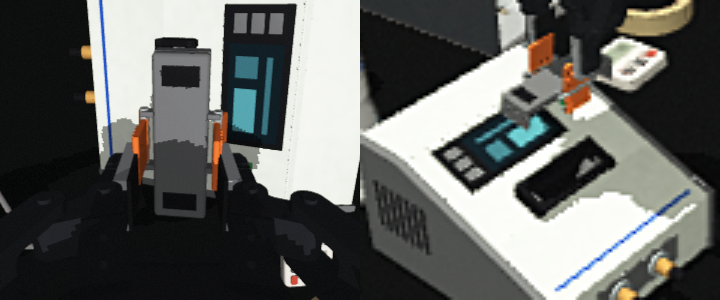

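The left half shows the cover held between the pads, clear of the deck. The right half (scene view) shows the bare black slot at about (565,172). Next I'll carry the cover to the free worktop.

Call:
play_rows(series=[{"translation": [0.0272,-0.0365,0],"spin": 0},{"translation": [0.0272,-0.0365,0],"spin": 0},{"translation": [0.0272,-0.0365,0],"spin": 0},{"translation": [0.0272,-0.0365,0],"spin": 0},{"translation": [0.0272,-0.0365,0],"spin": 0}])

```text
time: 9.25
tool_pos: [0.4328, 0.2154, 0.1929]
tcp_rot: [-2.477, -1.931, 0.004]
wrist_force: [-1.0, 0.9, -1.6]
width: 0.403
```

Call:
play_rows(series=[{"translation": [0,0,0.03],"spin": 0},{"translation": [0,0,0.03],"spin": 0},{"translation": [0,0,0.03],"spin": 0},{"translation": [0,0,0.03],"spin": 0},{"translation": [0,0,0],"spin": 0}])

```text
time: 9.75
tool_pos: [0.4298, 0.2127, 0.0689]
tcp_rot: [-2.474, -1.931, 0.018]
wrist_force: [-1.5, -0.3, -1.1]
width: 0.405
```

Run:
```python
from h import *
st();ct=cal("top");cs=cal("scene");s=bot.read_camera("scene");cv2.imwrite("pics/s9.png",s)
p=proj(cs,np.array([.435,.215,.06]));print(p);x,y=int(p[0]),int(p[1]);cv2.imwrite("pics/s9c.png",cv2.resize(s[max(y-60,0):y+60,x-80:x+80],None,fx=4,fy=4))
```

```text
t 9.75 p [0.4298 0.2127 0.0689] yaw_y -0.2456 z [-0.0111 -0.0048 -0.9999] F [-1.5302 -0.2681 -1.1366] w 0.405 q6 0.6531102027359803
[319.8252 289.7547]
```

View pics/s9c.png

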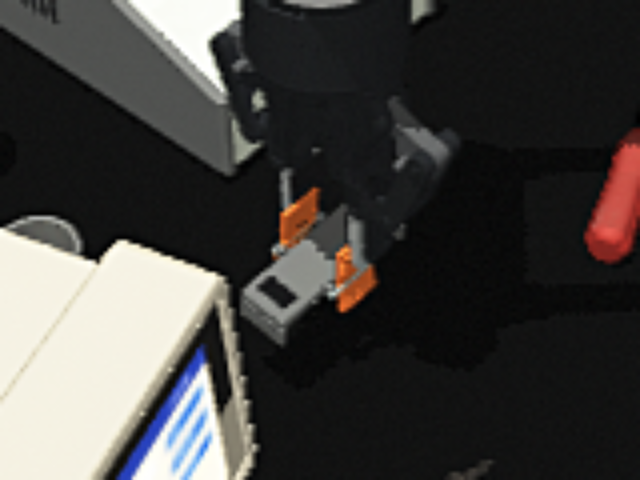

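The scene crop shows the cover upright in the gripper, clear of the photometer and the beaker. I'll lower it until I feel contact.

Call:
play_rows(series=[{"translation": [0,0,0.01],"spin": 0},{"translation": [0,0,0.01],"spin": 0},{"translation": [0,0,0.006],"spin": 0},{"translation": [0,0,0],"spin": 0}])

```text
time: 10.2
tool_pos: [0.4346, 0.2145, 0.0479]
tcp_rot: [-2.477, -1.932, 0.002]
wrist_force: [0.3, 0.3, -1.0]
width: 0.405
```

Call:
play_rows(series=[{"translation": [0,0,0.004],"spin": 0},{"translation": [0,0,0],"spin": 0}])

```text
time: 10.4
tool_pos: [0.4351, 0.2148, 0.0445]
tcp_rot: [-2.477, -1.932, -0.0]
wrist_force: [0.2, 0.2, -1.3]
width: 0.402
```

Call:
play_rows(series=[{"translation": [0,0,0.004],"spin": 0},{"translation": [0,0,0],"spin": 0}])

```text
time: 10.6
tool_pos: [0.4348, 0.2147, 0.0402]
tcp_rot: [-2.477, -1.932, 0.001]
wrist_force: [0.3, 0.3, -0.4]
width: 0.403
```

Call:
play_rows(series=[{"translation": [0,0,0.002],"spin": 0},{"translation": [0,0,0],"spin": 0}])

```text
time: 10.8
tool_pos: [0.4349, 0.2147, 0.0383]
tcp_rot: [-2.477, -1.932, 0.001]
wrist_force: [-0.6, -0.1, -1.5]
width: 0.408
```

Call:
play_rows(series=[{"translation": [0,0,0.002],"spin": 0},{"translation": [0,0,0],"spin": 0}])

```text
time: 11.0
tool_pos: [0.4349, 0.2148, 0.0363]
tcp_rot: [-2.477, -1.932, 0.001]
wrist_force: [0.0, -0.2, -1.2]
width: 0.408
```

Call:
play_rows(series=[{"translation": [0,0,0.002],"spin": 0},{"translation": [0,0,0],"spin": 0}])

```text
time: 11.2
tool_pos: [0.4348, 0.2147, 0.0342]
tcp_rot: [-2.477, -1.932, 0.001]
wrist_force: [-0.2, -0.0, -1.1]
width: 0.405
```

Call:
play_rows(series=[{"translation": [0,0,0.002],"spin": 0},{"translation": [0,0,0],"spin": 0}])

```text
time: 11.4
tool_pos: [0.4348, 0.2147, 0.0322]
tcp_rot: [-2.477, -1.932, 0.001]
wrist_force: [-0.9, 0.3, -1.6]
width: 0.402
```

Call:
play_rows(series=[{"translation": [0,0,0.002],"spin": 0},{"translation": [0,0,0],"spin": 0}])

```text
time: 11.6
tool_pos: [0.4349, 0.2147, 0.0302]
tcp_rot: [-2.477, -1.932, 0.001]
wrist_force: [-0.5, -0.5, -0.1]
width: 0.405
```

Call:
play_rows(series=[{"translation": [0,0,0.002],"spin": 0},{"translation": [0,0,0],"spin": 0}])

```text
time: 11.8
tool_pos: [0.4348, 0.2147, 0.0282]
tcp_rot: [-2.477, -1.932, 0.001]
wrist_force: [-0.2, -0.3, -0.8]
width: 0.404
```

Call:
play_rows(series=[{"translation": [0,0,0.002],"spin": 0},{"translation": [0,0,0],"spin": 0}])

```text
time: 12.0
tool_pos: [0.4348, 0.2147, 0.0262]
tcp_rot: [-2.477, -1.932, 0.001]
wrist_force: [0.2, -0.3, -1.3]
width: 0.403
```

Call:
play_rows(series=[{"translation": [0,0,0.001],"spin": 0},{"translation": [0,0,0],"spin": 0}])

```text
time: 12.2
tool_pos: [0.435, 0.2148, 0.0254]
tcp_rot: [-2.477, -1.932, 0.0]
wrist_force: [-0.3, -0.3, -0.7]
width: 0.404
```

Call:
play_rows(series=[{"translation": [0,0,0.001],"spin": 0},{"translation": [0,0,0.001],"spin": 0},{"translation": [0,0,0],"spin": 0}])

```text
time: 12.5
tool_pos: [0.4353, 0.2149, 0.0246]
tcp_rot: [-2.477, -1.932, 0.0]
wrist_force: [-2.3, -1.9, 8.4]
width: 0.402
```

Call:
play_rows(series=[{"translation": [0,0,0.001],"spin": 0},{"translation": [0,0,0.001],"spin": 0},{"translation": [0,0,0],"spin": 0}])

```text
time: 12.8
tool_pos: [0.4355, 0.215, 0.0242]
tcp_rot: [-2.477, -1.932, 0.001]
wrist_force: [-6.9, -3.8, 22.5]
width: 0.403
```

Call:
play_rows(series=[{"translation": [0,0,0.001],"spin": 0},{"translation": [0,0,0.001],"spin": 0},{"translation": [0,0,0],"spin": 0}])

```text
time: 13.1
tool_pos: [0.4356, 0.215, 0.0239]
tcp_rot: [-2.477, -1.932, 0.001]
wrist_force: [-11.7, -7.1, 37.2]
width: 0.406
```

Contact came at TCP z = 0.025. I'll ease off, open, and go up.

Call:
play_rows(series=[{"translation": [0,0,-0.004],"spin": 0},{"translation": [0,0,0],"spin": 0}], force=20)

```text
time: 13.3
tool_pos: [0.4363, 0.2154, 0.0247]
tcp_rot: [2.477, 1.932, 0.005]
wrist_force: [0.1, 0.3, 7.0]
width: 0.403
```

Call:
play_rows(series=[{"translation": [0,0,0],"spin": 0},{"translation": [0,0,0],"spin": 0},{"translation": [0,0,0],"spin": 0},{"translation": [0,0,0],"spin": 0},{"translation": [0,0,0],"spin": 0}], jaw=0.75)

```text
time: 13.8
tool_pos: [0.4349, 0.2147, 0.0232]
tcp_rot: [-2.477, -1.932, 0.001]
wrist_force: [0.3, 0.2, -0.1]
width: 0.876
```

Call:
play_rows(series=[{"translation": [0,0,-0.01],"spin": 0},{"translation": [0,0,-0.03],"spin": 0},{"translation": [0,0,-0.04],"spin": 0},{"translation": [0,0,-0.04],"spin": 0},{"translation": [0,0,-0.04],"spin": 0}])

```text
time: 14.3
tool_pos: [0.4348, 0.2147, 0.1858]
tcp_rot: [2.477, 1.932, 0.001]
wrist_force: [0.4, 0.4, 0.1]
width: 0.877
```

Run:
```python
from h import *
st();w=bot.read_camera("wrist");np.save("w10.npy",cal("wrist"),allow_pickle=True);s=bot.read_camera("scene");t=bot.read_camera("top");cv2.imwrite("pics/t10.png",t);cv2.imwrite("pics/s10.png",s);cv2.imwrite("pics/w10.png",w)
c=cal("wrist")
for f in(w,):
    print(blobs(f,(5,130,90),(20,255,255),(150,50,480,390),40)[0])
g=cv2.cvtColor(w,6);print([onz(c,p,.041) for p in []])
p=proj(cal("scene"),np.array([.435,.215,.02]));x,y=map(int,p)
cv2.imwrite("pics/c10.png",np.hstack([w[50:350,130:500],cv2.resize(s[y-40:y+35,x-50:x+50],(400,300)) ]))
```

```text
t 14.3 p [0.4348 0.2147 0.1858] yaw_y -0.2458 z [ 0.0005  0.0002 -1.    ] F [0.43   0.4319 0.0845] w 0.877 q6 0.6530850805579721
[(365, [341.3, 175.4], [334, 161, 15, 31]), (344, [297.3, 175.2], [291, 160, 15, 32]), (52, [406.9, 320.5], [404, 314, 8, 12])]
[]
```

View pics/c10.png

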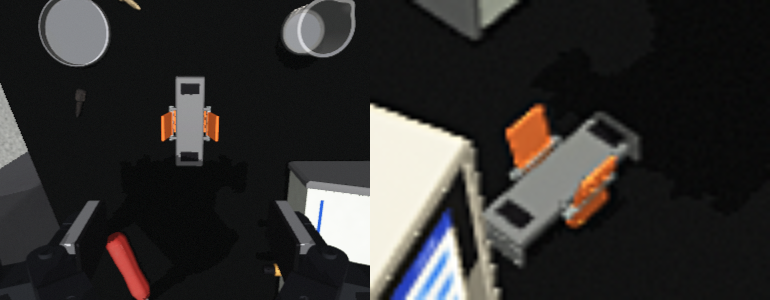

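The cover stands upright on the worktop with its tabs symmetric, clear of the dish and beaker. I'll go back over the slot to look for the cheeks.

Call:
play_rows(series=[{"translation": [-0.027,0.0345,0],"spin": 0},{"translation": [-0.027,0.0345,0],"spin": 0},{"translation": [-0.027,0.0345,0],"spin": 0},{"translation": [-0.027,0.0345,0],"spin": 0},{"translation": [-0.027,0.0345,0],"spin": 0}])

```text
time: 14.95
tool_pos: [0.5693, 0.0404, 0.1822]
tcp_rot: [-2.476, -1.931, 0.003]
wrist_force: [0.7, 0.3, -0.3]
width: 0.881
```

Call:
play_rows(series=[{"translation": [0,0,0],"spin": 0},{"translation": [0,0,0],"spin": 0}])

```text
time: 15.15
tool_pos: [0.5688, 0.0411, 0.182]
tcp_rot: [-2.478, -1.928, 0.004]
wrist_force: [0.3, -0.3, -1.0]
width: 0.876
```

Run:
```python
from h import *
s,R=st();c=cal("wrist");np.save("w11.npy",c,allow_pickle=True);w=bot.read_camera("wrist");cv2.imwrite("pics/w11.png",w)
yaw=-.242;W=lambda X,Y,z:np.array([np.cos(yaw)*X-np.sin(yaw)*Y,np.sin(yaw)*X+np.cos(yaw)*Y,z])
p=proj(c,W(.557,.1757,.085));print(p);x,y=map(int,p)
cv2.imwrite("pics/w11c.png",cv2.resize(w[y-90:y+90,x-60:x+60],None,fx=5,fy=5,interpolation=2)[150:750])
print(x,y)
```

```text
t 15.15 p [0.5688 0.0411 0.182 ] yaw_y -0.2481 z [-0.0031  0.0003 -1.    ] F [ 0.2728 -0.2508 -0.9793] w 0.876 q6 0.27611427289917095
[336.086  198.6593]
336 198
```

View pics/w11c.png

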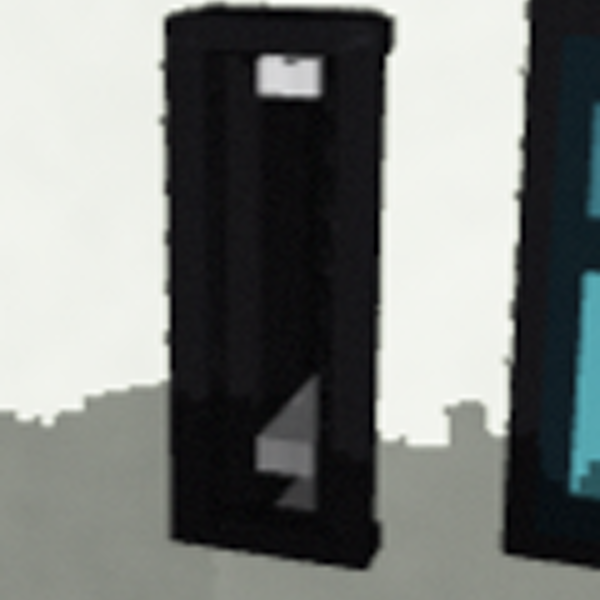

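The crop shows the bare bezel with two bright cheeks. The inner edge of the +y cheek is at crop row 97, and that of the −y cheek is at row 437, with the slot spanning columns 257–320. I'll convert these to positions.

Run:
```python
from h import *
c=np.load("w11.npy",allow_pickle=True).item()
yaw=-.242;ex=np.array([np.cos(yaw),np.sin(yaw)]);ey=np.array([-ex[1],ex[0]])
P=lambda u,v:(u/5+276,(v+150)/5+108)
def xy(q,z):
    p=onz(c,P(*q),z)[:2];return np.array([p@ex,p@ey])
h0=.079
# bezel top outer edges z=12: heights at x=+-16
hl,hr=h0+.01128-.0055,h0+.01128+.0055
print("bezel TL,TR,BR,BL",xy((167,12),hl),xy((390,15),hr),xy((372,565),hr),xy((172,540),hl))
m=h0+.0028
a=[xy(q,m) for q in((257,97),(322,97),(257,437),(315,437))];print("cheek",a)
print("gap",a[0][1]-a[2][1],"centerY",(a[0][1]+a[2][1])/2,"centerX",[ (a[0][0]+a[1][0])/2,(a[2][0]+a[3][0])/2])
print(st()[0]["tool_pos"][:2]@ex)
```

```text
bezel TL,TR,BR,BL [0.5367 0.2209] [0.5686 0.2216] [0.5681 0.1359] [0.5364 0.1352]
cheek [array([0.5502, 0.2077]), array([0.5601, 0.2076]), array([0.5504, 0.152 ]), array([0.5598, 0.152 ])]
gap 0.055637688178691774 centerY 0.17984141128431053 centerX [np.float64(0.5551649594169981), np.float64(0.5550760702960552)]
t 15.2 p [0.5683 0.0419 0.1821] yaw_y -0.2467 z [-0.0029  0.0004 -1.    ] F [-0.1386 -0.0056  0.4113] w 0.876 q6 0.27610622525600226
0.5417336105362728
```

Run:
```python
from h import *
yaw=-.242;ex=np.array([np.cos(yaw),np.sin(yaw)]);ey=np.array([-ex[1],ex[0]])
cs,ct,cw=cal("scene"),cal("top"),np.load("w11.npy",allow_pickle=True).item()
def quad(im,box,th):
    x0,y0,x1,y1=box;g=cv2.cvtColor(im[y0:y1,x0:x1],6);g=cv2.resize(g,None,fx=8,fy=8,interpolation=cv2.INTER_CUBIC)
    cs_=cv2.findContours(cv2.inRange(g,0,th),0,2)[0]
    out=[]
    for k in cs_:
        if cv2.contourArea(k)>64*100:
            h=cv2.convexHull(k);q=cv2.approxPolyDP(h,.03*cv2.arcLength(h,True),True)[:,0]/8.+[x0-.44,y0-.44];out.append((cv2.contourArea(k)/64,np.round(q,1).tolist()))
    return out
s=cv2.imread("pics/s10.png");t=cv2.imread("pics/t10.png")
print("scene",quad(s,(275,190,335,235),90));print("top",quad(t,(255,160,310,200),90))
# wrist-cam bright line points: w1 vs w11 triangulate blue line ends? use line rows
for n in("w1","w2","w11"):
    im=cv2.imread(f"pics/{n}.png");c=np.load(n+".npy",allow_pickle=True).item()
    _,k=blobs(im,(105,120,80),(130,255,255),(150,60,300,330));ys,xs=np.nonzero(k);p=np.polyfit(ys,xs,1)
    o=-np.array(c["R"]).T@c["t"]
    print(n,"camz",o[2],"X at z=.066/.076:",[ (lambda P:P[:2]@ex)(onz(c,(np.polyval(p,200),200),z)) for z in(.066,.076)], "len",len(ys), ys.min(),ys.max())
```

```text
scene [(1643.4921875, [[334.4, 234.4], [295.6, 228.2], [274.6, 208.3], [274.6, 193.7], [334.4, 189.6]])]
top [(439.4375, [[266.1, 165.1], [298.6, 172.9], [296.7, 185.7], [264.2, 177.9]])]
w1 camz 0.37362424072081507 X at z=.066/.076: [np.float64(0.49121809024052554), np.float64(0.4930517876678711)] len 341 98 248
w2 camz 0.25988596286496696 X at z=.066/.076: [np.float64(0.491217499283849), np.float64(0.4938750924311375)] len 838 91 315
w11 camz 0.32500215874721616 X at z=.066/.076: [np.float64(0.4912302603185336), np.float64(0.4932448362951313)] len 487 91 267
```

Run:
```python
from h import *
yaw=-.242;ex=np.array([np.cos(yaw),np.sin(yaw)]);ey=np.array([-ex[1],ex[0]])
c=np.load("w11.npy",allow_pickle=True).item();ct=cal("top")
P=lambda u,v:(u/5+276,(v+150)/5+108)
def xy(q,z,c=c,f=P):
    p=onz(c,f(*q),z)[:2];return np.array([p@ex,p@ey])
for h0 in(.083,.086,.0885,.091):
    m=h0+.0028;a=[xy(q,m) for q in((257,97),(322,97),(257,437),(315,437))];ctr=np.mean(a,0)
    hl,hr=h0+.01128-.0055,h0+.01128+.0055
    b=[xy((167,12),hl),xy((390,15),hr),xy((372,565),hr),xy((172,540),hl)]
    tq=[(264.2,177.9),(266.1,165.1),(298.6,172.9),(296.7,185.7)];tb=np.mean([xy(q,h0+.0113,ct,lambda u,v:(u,v)) for q in tq],0)
    print(h0,"X0",ctr[0]+.001,"deck h",.066+(ctr[0]+.001-.4912)*.364,"gap",a[0][1]-a[2][1],"Yc",ctr[1],"bezel",np.mean(b,0)+[.0041,0],"len",b[0][1]-b[3][1],"top bezel",tb+[.0041,0])
```

```text
0.083 X0 0.5559278800228817 deck h 0.08956094832832895 gap 0.05472260274581087 Yc 0.18095238513738082 bezel [0.5564 0.1796] len 0.08434543926604135 top bezel [0.5567 0.1806]
0.086 X0 0.5557834038976481 deck h 0.0895083590187439 gap 0.054036288671150234 Yc 0.18180652212710435 bezel [0.5563 0.1805] len 0.08327425983418757 top bezel [0.5563 0.1803]
0.0885 X0 0.5556630071266201 deck h 0.0894645345940897 gap 0.053464360275599615 Yc 0.18251830295187393 bezel [0.5562 0.1813] len 0.08238161030764271 top bezel [0.556 0.18 ]
0.091 X0 0.5555426103555922 deck h 0.08942071016943554 gap 0.05289243188004905 Yc 0.18323008377664352 bezel [0.5561 0.182 ] len 0.08148896078109782 top bezel [0.5556 0.1798]
```

With the display line at z = 0.066, the deck slope puts the slot origin at X0 ≈ 0.556 and h0 ≈ 0.0885. The cheek gap then comes out at 53.5–54 mm, as it should, and the cheeks are shifted about +1.3 mm. Next is the blue slide.

Call:
play_rows(series=[{"translation": [-0.0423,0,-0.004],"spin": 0},{"translation": [-0.0423,0,-0.004],"spin": 0},{"translation": [-0.0423,0,-0.004],"spin": 0},{"translation": [-0.0423,0,0],"spin": 0},{"translation": [-0.0423,0,0],"spin": 0}])

```text
time: 15.7
tool_pos: [0.5169, -0.1628, 0.1954]
tcp_rot: [-2.474, -1.935, -0.0]
wrist_force: [-0.1, -1.1, -0.0]
width: 0.872
```

Call:
play_rows(series=[{"translation": [-0.0423,0,0],"spin": 0},{"translation": [-0.0423,0,0],"spin": 0},{"translation": [-0.0423,0,0],"spin": 0},{"translation": [-0.0423,0,0],"spin": 0},{"translation": [0,0,0],"spin": -1}])

```text
time: 16.2
tool_pos: [0.4755, -0.3299, 0.1952]
tcp_rot: [2.391, 2.037, -0.002]
wrist_force: [0.5, 0.6, -0.1]
width: 0.875
```

Call:
play_rows(series=[{"translation": [0,0,0],"spin": -1},{"translation": [0,0,0],"spin": -1},{"translation": [0,0,0],"spin": -1},{"translation": [0,0,0],"spin": -1},{"translation": [0,0,0],"spin": -1}])

```text
time: 16.7
tool_pos: [0.4767, -0.3252, 0.1949]
tcp_rot: [-1.884, -2.512, -0.001]
wrist_force: [-0.1, 0.4, -0.4]
width: 0.875
```

Call:
play_rows(series=[{"translation": [0,0,0],"spin": -1},{"translation": [0,0,0],"spin": -1},{"translation": [0,0,0],"spin": -1},{"translation": [0,0,0],"spin": -1},{"translation": [0,0,0],"spin": -1}])

```text
time: 17.2
tool_pos: [0.4767, -0.3251, 0.195]
tcp_rot: [-1.296, -2.86, -0.001]
wrist_force: [0.5, 0.0, 0.5]
width: 0.873
```

Call:
play_rows(series=[{"translation": [0,0,0],"spin": -1},{"translation": [0,0,0],"spin": -1},{"translation": [0,0,0],"spin": -1},{"translation": [0,0,0],"spin": -1},{"translation": [0,0,0],"spin": -1}])

```text
time: 17.7
tool_pos: [0.4767, -0.3251, 0.1949]
tcp_rot: [-0.646, -3.073, -0.001]
wrist_force: [-0.8, -0.1, -0.2]
width: 0.877
```

Call:
play_rows(series=[{"translation": [0,0,0],"spin": -1},{"translation": [0,0,0],"spin": -1},{"translation": [0,0,0],"spin": 0}])

```text
time: 18.0
tool_pos: [0.4768, -0.3253, 0.195]
tcp_rot: [-0.381, -3.117, -0.001]
wrist_force: [0.3, -0.1, -0.2]
width: 0.877
```

Run:
```python
from h import *
s,R=st();c=cal("wrist");w=bot.read_camera("wrist");cv2.imwrite("pics/w12.png",w);np.save("w12.npy",c,allow_pickle=True)
b,k=blobs(w,(110,130,50),(130,255,255),(100,50,560,400),60);print(b)
x,y,ww,h=b[0][2]
# per-row extents of the blob
for r in range(y,y+h,3):
    z=np.nonzero(k[r,x:x+ww])[0]
    print(r,x+z.min(),x+z.max()+1)
print("proj TCPxy at .09",proj(c,np.array([*s["tool_pos"][:2],.09])))
```

```text
t 18.0 p [ 0.4768 -0.3253  0.195 ] yaw_y 1.3273 z [-0.0009  0.001  -1.    ] F [ 0.3311 -0.1003 -0.2228] w 0.877 q6 -1.9695528934483515
[(1613, [314.7, 190.5], [283, 176, 64, 28])]
176 298 333
179 298 333
182 285 345
185 284 346
188 283 347
191 283 347
194 284 347
197 284 347
200 284 347
203 284 346
proj TCPxy at .09 [318.8709 197.2741]
```

Run:
```python
from h import *
c=np.load("w12.npy",allow_pickle=True).item();s,R=st()
w=cv2.imread("pics/w12.png")
for r in range(172,208,2): print(r,w[r,312],w[r,290])
tp=np.array(s["tool_pos"])
for v in (184,204):
    P=onz(c,(315.4,v),.09);print(v,P,"tool frame",R.T@(P-tp))
L,Rr=onz(c,(283.5,196),.09),onz(c,(347,196),.09);print(np.linalg.norm(L-Rr),L,Rr,R.T@((L+Rr)/2-tp), np.arctan2(*(L-Rr)[1::-1]))
```

```text
t 18.05 p [ 0.4768 -0.3256  0.1951] yaw_y 1.325 z [-0.0007  0.0008 -1.    ] F [-0.0891  0.1318  0.5727] w 0.874 q6 -1.9675966595243413
172 [153 156 161] [207 214 219]
174 [24 23 23] [42 40 43]
176 [89 38 28] [25 22 23]
178 [172  52  28] [25 22 24]
180 [171  51  27] [23 21 22]
182 [126  36  20] [115  32  18]
184 [135  37  20] [125  35  20]
186 [153  41  22] [151  40  22]
188 [163  44  24] [163  42  23]
190 [163  44  23] [165  43  24]
192 [162  45  25] [161  44  22]
194 [161  43  21] [162  44  23]
196 [161  44  23] [163  45  25]
198 [163  43  24] [161  42  22]
200 [162  43  23] [162  43  24]
202 [159  42  22] [161  44  24]
204 [236 208 205] [237 208 202]
206 [255 255 255] [255 255 255]
184 [ 0.4654 -0.3254  0.09  ] tool frame [ 0.011  -0.0026  0.1051]
204 [ 0.4816 -0.3294  0.09  ] tool frame [-0.0057 -0.0026  0.1051]
0.05118103113669832 [ 0.4688 -0.3527  0.09  ] [ 0.4812 -0.3031  0.09  ] [ 0.0011 -0.0027  0.1051] -1.8149429668959778
```

Call:
play_rows(series=[{"translation": [0.002,-0.0027,0.03],"spin": 0},{"translation": [0,0,0.03],"spin": 0},{"translation": [0,0,0.03],"spin": 0},{"translation": [0,0,0.03],"spin": 0},{"translation": [0,0,0],"spin": 0}])

```text
time: 18.55
tool_pos: [0.4707, -0.326, 0.0706]
tcp_rot: [-0.386, -3.109, -0.008]
wrist_force: [-0.4, 0.4, -0.2]
width: 0.872
```

Call:
play_rows(series=[{"translation": [0,0,0],"spin": 0},{"translation": [0,0,0],"spin": 0}])

```text
time: 18.75
tool_pos: [0.4756, -0.3301, 0.0774]
tcp_rot: [0.385, 3.115, -0.002]
wrist_force: [0.8, 0.0, -0.2]
width: 0.876
```

Call:
play_rows(series=[{"translation": [0,0,0],"spin": 0},{"translation": [0,0,0],"spin": 0},{"translation": [0,0,0],"spin": 0},{"translation": [0,0,0],"spin": 0},{"translation": [0,0,0],"spin": 0}], jaw=-1, force=45)

```text
time: 19.25
tool_pos: [0.4758, -0.3303, 0.0779]
tcp_rot: [0.385, 3.114, -0.002]
wrist_force: [0.1, 2.0, 6.9]
width: 0.593
```

Run:
```python
from h import *
s,R=st();c=cal("wrist");w=bot.read_camera("wrist");cv2.imwrite("pics/w13.png",w);np.save("w13.npy",c,allow_pickle=True)
b,k=blobs(w,(110,130,50),(130,255,255),(100,50,560,400),60);print(b)
```

```text
t 19.25 p [ 0.4758 -0.3303  0.0779] yaw_y 1.3247 z [ 0.0033 -0.0019 -1.    ] F [0.0951 2.0053 6.8788] w 0.593 q6 -1.9751509769783828
[(6152, [318.0, 253.8], [261, 218, 114, 66])]
```

Call:
play_rows(series=[{"translation": [0,0,-0.004],"spin": 0},{"translation": [0,0,-0.005],"spin": 0},{"translation": [0,0,-0.004],"spin": 0},{"translation": [0,0,-0.004],"spin": 0},{"translation": [0,0,0],"spin": 0}])

```text
time: 19.8
tool_pos: [0.4745, -0.3298, 0.0932]
tcp_rot: [0.385, 3.117, -0.001]
wrist_force: [-0.4, 0.3, -1.4]
width: 0.592
```

Run:
```python
from h import *
s,R=st();c=cal("wrist");w=bot.read_camera("wrist");cv2.imwrite("pics/w14.png",w)
b,k=blobs(w,(110,130,50),(130,255,255),(100,50,560,400),60);print(b)
```

```text
t 19.8 p [ 0.4745 -0.3298  0.0932] yaw_y 1.3249 z [ 0.0007 -0.0006 -1.    ] F [-0.4336  0.3339 -1.4009] w 0.592 q6 -1.9752815184785477
[(6102, [317.8, 253.9], [261, 218, 114, 66])]
```

Call:
play_rows(series=[{"translation": [0.0025,0,-0.001],"spin": 0},{"translation": [0.0025,0,0],"spin": 0},{"translation": [0.0025,0,0],"spin": 0},{"translation": [0.0025,0,0],"spin": 0},{"translation": [0,0,0],"spin": 0}])

```text
time: 20.35
tool_pos: [0.4647, -0.3271, 0.0937]
tcp_rot: [0.385, 3.117, -0.0]
wrist_force: [4.7, -0.3, -3.0]
width: 0.589
```

Run:
```python
from h import *
s,R=st();c=cal("wrist");w=bot.read_camera("wrist");cv2.imwrite("pics/w15.png",w)
b,k=blobs(w,(110,130,50),(130,255,255),(100,50,560,400),60);print(b)
```

```text
t 20.35 p [ 0.4647 -0.3271  0.0937] yaw_y 1.3248 z [ 0.0008 -0.0002 -1.    ] F [ 4.659  -0.2891 -2.9591] w 0.589 q6 -1.9823489533380014
[(5455, [317.6, 258.7], [261, 229, 113, 56])]
```

It is pivoting in the grip at about 5 N. I'll continue.

Call:
play_rows(series=[{"translation": [0.0025,0,0.0005],"spin": 0},{"translation": [0.0025,0,0.0005],"spin": 0},{"translation": [0.0025,0,0.001],"spin": 0},{"translation": [0.0025,0,0.001],"spin": 0},{"translation": [0,0,0],"spin": 0}])

```text
time: 20.9
tool_pos: [0.4546, -0.3248, 0.0906]
tcp_rot: [0.385, 3.118, -0.001]
wrist_force: [4.6, -1.3, 1.9]
width: 0.59
```

Call:
play_rows(series=[{"translation": [0.0025,0,0.001],"spin": 0},{"translation": [0.0025,0,0.001],"spin": 0},{"translation": [0.001,0,0.0],"spin": 0},{"translation": [0,0,0],"spin": 0}])

```text
time: 21.3
tool_pos: [0.4486, -0.3231, 0.0882]
tcp_rot: [-0.385, -3.117, -0.0]
wrist_force: [3.3, -2.4, -0.2]
width: 0.594
```

Run:
```python
from h import *
s,R=st();c=cal("wrist");w=bot.read_camera("wrist");cv2.imwrite("pics/w16.png",w);np.save("w16.npy",c,allow_pickle=True)
b,k=blobs(w,(110,130,50),(130,255,255),(100,50,560,400),60);print(b)
for r in range(220,300,4): print(r,w[r,318],w[r,268],end=";")
w=cv2.imread("pics/w14.png");print()
for r in range(210,300,4): print(r,w[r,318],w[r,268],end=";")
```

```text
t 21.3 p [ 0.4486 -0.3231  0.0882] yaw_y 1.3249 z [-0.0007  0.0002 -1.    ] F [ 3.2514 -2.3818 -0.1605] w 0.594 q6 -1.9938125883093918
[(4259, [317.7, 268.0], [262, 249, 112, 40])]
220 [225 228 232] [223 228 231];224 [224 228 231] [224 228 232];228 [223 228 231] [224 229 232];232 [224 228 232] [223 228 231];236 [223 227 231] [222 227 230];240 [222 227 230] [219 225 228];244 [72 74 77] [216 223 227];248 [38 35 36] [218 225 228];252 [138  44  26] [92 28 14];256 [174  54  32] [174  52  29];260 [179  54  33] [176  53  30];264 [176  54  31] [175  54  31];268 [177  54  32] [175  52  30];272 [176  52  31] [174  51  29];276 [173  51  28] [173  52  28];280 [175  52  30] [172  50  28];284 [174  51  29] [173  50  29];288 [255 255 255] [34 23 20];292 [255 255 255] [28 27 25];296 [223 227 231] [34 33 31];
210 [32 27 28] [218 224 228];214 [24 19 22] [222 227 230];218 [29 27 28] [201 206 211];222 [172  51  27] [174 180 183];226 [173  53  28] [157 162 167];230 [182  62  37] [148 153 157];234 [195  75  51] [151 156 160];238 [115  32  18] [113  32  17];242 [127  35  20] [113  31  17];246 [133  37  19] [115  30  16];250 [119  34  19] [135  38  21];254 [159  43  22] [162  42  23];258 [163  43  24] [161  41  21];262 [162  43  22] [162  43  23];266 [160  42  21] [161  45  25];270 [161  43  23] [161  43  23];274 [160  42  22] [160  43  22];278 [161  43  23] [161  44  24];282 [107 105  40] [38 33 30];286 [ 86 165  61] [33 33 32];290 [ 87 166  61] [31 31 30];294 [ 85 164  60] [33 33 31];298 [25 38 18] [28 28 25];
```

Run:
```python
from h import *
from scipy.optimize import least_squares
c=np.load("w16.npy",allow_pickle=True).item();s,R=st();tp=np.array(s["tool_pos"])
def rows(th,px,pz,pts):
    # slide coords (a: toward front=tool x, h: along slide rel. pivot s=79.5); tilt: head to front
    out=[]
    for a,h in pts:
        h=h-.0795
        x=px+a*np.cos(th)+h*np.sin(th);z=pz+h*np.cos(th)-a*np.sin(th)
        out.append(proj(c,tp+R@np.array([x,0,-z]))[1])
    return np.array(out)
# upright: front face bottom(66)/top(84), rear top ; from w14 rows; head front lower edge 236, front top 251.5, rear top 281
pts=[(.008,.066),(.008,.084),(-.008,.084)]
r=least_squares(lambda p:rows(0,p[0],p[1],pts)-[236,251.5,281],[0,.01]);print(r.x,r.fun)
r2=least_squares(lambda p:rows(p[0],p[1],p[2],pts)-[249.5,253.7,286.8],[.3,0,.01]);print(np.degrees(r2.x[0]),r2.x[1:],r2.fun)
r3=least_squares(lambda p:rows(p[0],r.x[0],r.x[1],pts)-[249.5,253.7,286.8],[.3]);print(np.degrees(r3.x),r3.fun)
```

```text
t 21.35 p [ 0.4487 -0.3231  0.0882] yaw_y 1.325 z [-0.0006  0.0001 -1.    ] F [ 2.533  -1.2861 -0.4039] w 0.591 q6 -1.9938051025237749
[-0.0021 -0.0001] [ 0.1111 -0.151   0.0528]
19.430111091140898 [-0.0062 -0.0008] [0. 0. 0.]
[22.279] [-5.1311 -7.5475 -6.9681]
```

Run:
```python
from h import *
from scipy.optimize import least_squares
c=np.load("w16.npy",allow_pickle=True).item();s,R=st();tp=np.array(s["tool_pos"])
def px(th,x0,z0,pts):
    out=[]
    for a,h,y in pts:
        h=h-.0795
        out.append(proj(c,tp+R@np.array([x0+a*np.cos(th)+h*np.sin(th),y,-(z0+h*np.cos(th)-a*np.sin(th))])))
    return np.array(out)
pts=[(.008,.066,0),(.008,.084,0),(-.008,.084,0)]
for z0 in(0,.004,.0076):
    a=least_squares(lambda p:px(0,p[0],z0,pts)[:,1]-[236,251.5,281],[0]);b=least_squares(lambda p:px(p[0],p[1],z0,pts)[:,1]-[249.5,253.7,286.8],[.3,0])
    w=px(b.x[0],b.x[1],z0,[(-.0,.084,-.026),(-.0,.084,.026)])[:,0]
    print(z0,a.x,a.fun,"|",np.degrees(b.x[0]),b.x[1],b.fun,"width",abs(w[0]-w[1]))
for n in("w14","w16"):
    im=cv2.imread(f"pics/{n}.png");k=blobs(im,(110,130,50),(130,255,255),(100,50,560,400),60)[1]
    print(n,[(r,np.nonzero(k[r])[0].min(),np.nonzero(k[r])[0].max()+1) for r in(240,252,258,264,270,276,280,284) if k[r].any()])
```

```text
t 21.35 p [ 0.4487 -0.3231  0.0882] yaw_y 1.325 z [-0.0006  0.0001 -1.    ] F [ 2.533  -1.2861 -0.4039] w 0.591 q6 -1.9938051025237749
0 [-0.002] [ 0.0957 -0.1555  0.0724] | 19.582208755588667 -0.005750777012897815 [-0.0185 -0.0954  0.1154] width 107.25727954393062
0.004 [0.] [-0.4568 -0.3163  0.7785] | 20.343112369722625 -0.0035746442020072747 [-0.1017 -0.5797  0.6904] width 110.42123477274839
0.0076 [0.0018] [-0.9807 -0.4702  1.4493] | 21.06059385530349 -0.0016147073518566128 [-0.1658 -1.0468  1.2292] width 113.43239829140276
w14 [(240, np.int64(265), np.int64(370)), (252, np.int64(261), np.int64(375)), (258, np.int64(261), np.int64(375)), (264, np.int64(261), np.int64(374)), (270, np.int64(262), np.int64(374)), (276, np.int64(262), np.int64(374)), (280, np.int64(262), np.int64(374))]
w16 [(252, np.int64(264), np.int64(371)), (258, np.int64(262), np.int64(374)), (264, np.int64(262), np.int64(374)), (270, np.int64(262), np.int64(374)), (276, np.int64(262), np.int64(374)), (280, np.int64(262), np.int64(374)), (284, np.int64(262), np.int64(374))]
```

Fit gives tilt ≈ 20° and the slide origin at TCP + 0.030 (X) and −0.069 (Z). I'll lift it and carry it over the slot.

Call:
play_rows(series=[{"translation": [0.001,0,-0.01],"spin": 0},{"translation": [0,0,-0.025],"spin": 0},{"translation": [0,0,-0.03],"spin": 0},{"translation": [0,0,-0.03],"spin": 0},{"translation": [0,0,-0.025],"spin": 0}])

```text
time: 21.85
tool_pos: [0.4462, -0.3219, 0.2093]
tcp_rot: [-0.385, -3.114, -0.003]
wrist_force: [0.8, -0.1, -1.9]
width: 0.593
```

Call:
play_rows(series=[{"translation": [0,0.02,0],"spin": 0},{"translation": [0,0.04,0],"spin": 0},{"translation": [0,0.04,0],"spin": 0},{"translation": [0,0.04,0],"spin": 0},{"translation": [0,0.04,0],"spin": 0}])

```text
time: 22.35
tool_pos: [0.4896, -0.1465, 0.2076]
tcp_rot: [-0.385, -3.112, -0.001]
wrist_force: [1.0, 0.4, -1.6]
width: 0.594
```

Call:
play_rows(series=[{"translation": [0,0.04,0],"spin": 0},{"translation": [0,0.04,0],"spin": 0},{"translation": [0,0.04,0],"spin": 0},{"translation": [0,0.04,0],"spin": 0},{"translation": [0,0.03,0],"spin": 0}])

```text
time: 22.85
tool_pos: [0.5359, 0.0379, 0.2076]
tcp_rot: [-0.383, -3.113, 0.002]
wrist_force: [-0.4, -0.9, -2.8]
width: 0.594
```

Call:
play_rows(series=[{"translation": [0,0.01,0],"spin": 0},{"translation": [0,0,0],"spin": 0},{"translation": [0,0,0],"spin": 0}])

```text
time: 23.15
tool_pos: [0.5394, 0.0447, 0.2079]
tcp_rot: [-0.385, -3.115, 0.002]
wrist_force: [0.7, 0.3, -1.9]
width: 0.59
```

```bash
cat >> h.py <<'E'
YAW=-.242;EX=np.array([np.cos(YAW),np.sin(YAW)]);EY=np.array([-EX[1],EX[0]])
def XY(s): p=np.array(s["tool_pos"]);return np.array([p[:2]@EX,p[:2]@EY,p[2]])
E
python3 - <<'E'
from h import *
s,R=st();print("XYZ",XY(s));c=cal("wrist");np.save("w17.npy",c,allow_pickle=True);w=bot.read_camera("wrist");cv2.imwrite("pics/w17.png",w)
b,k=blobs(w,(110,130,50),(130,255,255),(240,200,400,310),60);print(b)
for r in range(235,300,4): print(r,w[r,318],w[r,268],end=";")
sc=bot.read_camera("scene");cv2.imwrite("pics/s17.png",sc)
b,k=blobs(sc,(110,130,50),(130,255,255),(270,100,360,230),10);print(b)
E
```

```text
t 23.15 p [0.5394 0.0447 0.2079] yaw_y 1.3252 z [-0.0027 -0.0012 -1.    ] F [ 0.7267  0.2558 -1.9061] w 0.59 q6 -1.287368752139244
XYZ [0.5129 0.1727 0.2079]
[(4380, [317.2, 267.5], [262, 246, 111, 42])]
235 [132 132 131] [243 246 246];239 [14 12 13] [243 246 246];243 [11  9  9] [242 246 245];247 [75 22 12] [243 246 245];251 [71 19  9] [49 13  6];255 [81 21 13] [81 21 11];259 [94 27 16] [93 25 15];263 [93 26 14] [92 24 13];267 [92 23 13] [92 26 14];271 [90 22 11] [89 22  9];275 [90 23 11] [89 19  8];279 [90 22 10] [90 22 11];283 [91 24 13] [90 22 12];287 [85 20 10] [156 129 120];291 [196 187 108] [241 246 244];295 [201 194 111] [241 246 244];299 [201 192 109] [241 246 244];[(232, [312.1, 173.0], [303, 161, 19, 28]), (21, [328.0, 221.4], [318, 214, 21, 16])]
```

Call:
play_rows(series=[{"translation": [-0.005,0.01,0.01],"spin": 0},{"translation": [0,0,0.017],"spin": 0},{"translation": [0,0,0],"spin": 0},{"translation": [0,0,0],"spin": 0}])

```text
time: 23.65
tool_pos: [0.5473, 0.0538, 0.1806]
tcp_rot: [-0.386, -3.116, 0.001]
wrist_force: [0.5, 0.6, -1.1]
width: 0.591
```

Call:
play_rows(series=[{"translation": [-0.0017,0,0.0047],"spin": 0},{"translation": [-0.0017,0,0.0047],"spin": 0},{"translation": [0,0,0],"spin": 0},{"translation": [0,0,0],"spin": 0}])

```text
time: 24.05
tool_pos: [0.5511, 0.0532, 0.172]
tcp_rot: [-0.385, -3.118, 0.0]
wrist_force: [-0.7, 0.7, -1.4]
width: 0.592
```

Run:
```python
from h import *
s,R=st();p=XY(s);print("XYZ",p,"slide origin est",p[0]+.0297,p[1],p[2]-.0687)
```

```text
t 24.05 p [0.5511 0.0532 0.172 ] yaw_y 1.3249 z [-0.0002 -0.     -1.    ] F [-0.6758  0.6565 -1.4133] w 0.592 q6 -1.273560990632693
XYZ [0.5223 0.1838 0.172 ] slide origin est 0.5520204275713801 0.18376281315859969 0.10334765453815116
```

Call:
play_rows(series=[{"translation": [0.0,-0.001,0.003],"spin": 0},{"translation": [-0.001,0,0.003],"spin": 0},{"translation": [0,0,0],"spin": 0}])

```text
time: 24.35
tool_pos: [0.5515, 0.052, 0.1655]
tcp_rot: [-0.385, -3.117, 0.0]
wrist_force: [-1.3, 0.3, -2.9]
width: 0.593
```

Call:
play_rows(series=[{"translation": [-0.0007,0,0.002],"spin": 0},{"translation": [-0.0007,0,0.002],"spin": 0},{"translation": [0,0,0],"spin": 0}])

```text
time: 24.65
tool_pos: [0.5531, 0.0517, 0.1617]
tcp_rot: [-0.385, -3.117, 0.0]
wrist_force: [-0.1, 0.4, -2.0]
width: 0.59
```

Call:
play_rows(series=[{"translation": [-0.0007,0,0.002],"spin": 0},{"translation": [0,0,0],"spin": 0}])

```text
time: 24.85
tool_pos: [0.5538, 0.0516, 0.1598]
tcp_rot: [-0.385, -3.118, 0.0]
wrist_force: [-0.3, 0.1, -2.6]
width: 0.589
```

Call:
play_rows(series=[{"translation": [-0.0007,0,0.002],"spin": 0},{"translation": [0,0,0],"spin": 0}])

```text
time: 25.05
tool_pos: [0.555, 0.0515, 0.1594]
tcp_rot: [0.385, 3.117, 0.0]
wrist_force: [-2.4, 0.4, 4.5]
width: 0.591
```

Run:
```python
from h import *
s,R=st();c=cal("wrist");tp=np.array(s["tool_pos"])
for y in(-.026,0,.026): print(y,proj(c,tp+R@np.array([-.002,y,-.010])))
w=bot.read_camera("wrist");cv2.imwrite("pics/w18.png",w)
b,k=blobs(w,(110,130,50),(130,255,255),(240,200,400,310),60);print(b[0])
# bright cheeks visible around the slide?
g=cv2.cvtColor(w,6)
print(XY(s),s["torque"])
```

```text
t 25.05 p [0.555  0.0515 0.1594] yaw_y 1.325 z [ 0.0008  0.     -1.    ] F [-2.3577  0.4429  4.508 ] w 0.591 q6 -1.2771855207863276
-0.026 [264.4461 271.961 ]
0 [320.2813 271.9491]
0.026 [376.1309 271.9372]
(4426, [317.2, 267.2], [262, 245, 111, 43])
[0.5265 0.183  0.1594] [-0.137   0.4945 -0.0822]
```

Call:
play_rows(series=[{"translation": [0.0,0.0005,0],"spin": 0},{"translation": [0.0,0.0005,0],"spin": 0},{"translation": [0,0,0],"spin": 0}])

```text
time: 25.4
tool_pos: [0.5549, 0.0517, 0.1592]
tcp_rot: [0.385, 3.117, -0.002]
wrist_force: [-3.7, -1.4, 5.3]
width: 0.593
```

Call:
play_rows(series=[{"translation": [0.0,0.0005,0],"spin": 0},{"translation": [0.0,0.0005,0],"spin": 0},{"translation": [0,0,0],"spin": 0}])

```text
time: 25.7
tool_pos: [0.555, 0.0522, 0.1592]
tcp_rot: [0.385, 3.118, -0.004]
wrist_force: [-3.6, -3.5, 6.1]
width: 0.593
```

Call:
play_rows(series=[{"translation": [0.001,0,0],"spin": 0},{"translation": [0.001,0,0],"spin": 0},{"translation": [0,0,0],"spin": 0}])

```text
time: 26.0
tool_pos: [0.5535, 0.0534, 0.1587]
tcp_rot: [0.385, 3.117, -0.001]
wrist_force: [-1.3, -1.8, 5.3]
width: 0.592
```

Call:
play_rows(series=[{"translation": [0,0,-0.003],"spin": 0},{"translation": [-0.0008,-0.003,0],"spin": 0},{"translation": [0,0,0],"spin": 0},{"translation": [0,0,0.003],"spin": 0},{"translation": [0,0,0],"spin": 0}])

```text
time: 26.5
tool_pos: [0.5535, 0.0509, 0.159]
tcp_rot: [0.385, 3.117, 0.001]
wrist_force: [-0.9, -0.6, 5.0]
width: 0.592
```

Call:
play_rows(series=[{"translation": [0,0,-0.003],"spin": 0},{"translation": [0,-0.0015,0],"spin": 0},{"translation": [0,0,0],"spin": 0},{"translation": [0,0,0.003],"spin": 0},{"translation": [0,0,0],"spin": 0}])

```text
time: 27.0
tool_pos: [0.5532, 0.0493, 0.159]
tcp_rot: [0.385, 3.117, 0.0]
wrist_force: [-1.7, 0.4, 4.8]
width: 0.591
```

Call:
play_rows(series=[{"translation": [0,0,-0.003],"spin": 0},{"translation": [0,-0.0015,0],"spin": 0},{"translation": [0,0,0],"spin": 0},{"translation": [0,0,0.003],"spin": 0},{"translation": [0,0,0],"spin": 0}])

```text
time: 27.5
tool_pos: [0.5528, 0.0478, 0.1591]
tcp_rot: [0.385, 3.117, 0.0]
wrist_force: [-1.6, -0.3, 4.8]
width: 0.595
```

Run:
```python
from h import *
s,R=st();print(XY(s));w=bot.read_camera("wrist");cv2.imwrite("pics/w19.png",w)
b,k=blobs(w,(110,130,50),(130,255,255),(240,200,400,310),60);print(b[0])
```

```text
t 27.5 p [0.5528 0.0478 0.1591] yaw_y 1.3249 z [ 0.0007 -0.0001 -1.    ] F [-1.6471 -0.2648  4.79  ] w 0.595 q6 -1.2834336733500653
[0.5252 0.1789 0.1591]
(4379, [317.1, 267.5], [262, 246, 111, 42])
```

No entry yet, although it is on the mouth plane. I'll feel the pocket's x walls with the slide just off the floor.

Call:
play_rows(series=[{"translation": [0.0012,0.0015,-0.004],"spin": 0},{"translation": [-0.002,0.0015,-0.0007],"spin": 0},{"translation": [-0.002,0,-0.0007],"spin": 0},{"translation": [0,0,0],"spin": 0}])

```text
time: 27.95
tool_pos: [0.5561, 0.0501, 0.1633]
tcp_rot: [-0.385, -3.118, 0.0]
wrist_force: [-0.3, -0.2, -2.7]
width: 0.584
```

Call:
play_rows(series=[{"translation": [-0.001,0,-0.0004],"spin": 0},{"translation": [0,0,0],"spin": 0}])

```text
time: 28.15
tool_pos: [0.5568, 0.0498, 0.1637]
tcp_rot: [-0.385, -3.118, 0.0]
wrist_force: [0.4, 0.2, -1.2]
width: 0.592
```

Call:
play_rows(series=[{"translation": [-0.001,0,-0.0004],"spin": 0},{"translation": [0,0,0],"spin": 0}])

```text
time: 28.35
tool_pos: [0.5579, 0.0495, 0.1643]
tcp_rot: [0.385, 3.118, -0.0]
wrist_force: [0.2, 0.5, -2.0]
width: 0.592
```

Call:
play_rows(series=[{"translation": [-0.001,0,-0.0004],"spin": 0},{"translation": [0,0,0],"spin": 0}])

```text
time: 28.55
tool_pos: [0.559, 0.0493, 0.1648]
tcp_rot: [0.385, 3.118, 0.0]
wrist_force: [0.1, -0.2, -2.2]
width: 0.593
```

Call:
play_rows(series=[{"translation": [-0.001,0,-0.0004],"spin": 0},{"translation": [0,0,0],"spin": 0}])

```text
time: 28.75
tool_pos: [0.5599, 0.049, 0.1652]
tcp_rot: [0.385, 3.118, 0.0]
wrist_force: [0.4, -0.4, -1.8]
width: 0.588
```

Call:
play_rows(series=[{"translation": [-0.001,0,-0.0004],"spin": 0},{"translation": [0,0,0],"spin": 0}])

```text
time: 28.95
tool_pos: [0.5609, 0.0488, 0.1656]
tcp_rot: [0.385, 3.118, 0.0]
wrist_force: [-0.1, 0.9, -1.5]
width: 0.594
```

Call:
play_rows(series=[{"translation": [-0.001,0,-0.0004],"spin": 0},{"translation": [0,0,0],"spin": 0}])

```text
time: 29.15
tool_pos: [0.5618, 0.0486, 0.1659]
tcp_rot: [0.385, 3.118, -0.0]
wrist_force: [-0.2, 0.2, -2.3]
width: 0.591
```

Call:
play_rows(series=[{"translation": [-0.001,0,-0.0004],"spin": 0},{"translation": [0,0,0],"spin": 0}])

```text
time: 29.35
tool_pos: [0.5624, 0.0484, 0.1661]
tcp_rot: [-0.385, -3.117, -0.0]
wrist_force: [-0.7, 0.9, -1.2]
width: 0.59
```

Call:
play_rows(series=[{"translation": [-0.001,0,-0.0004],"spin": 0},{"translation": [0,0,0],"spin": 0}])

```text
time: 29.55
tool_pos: [0.5632, 0.0482, 0.1664]
tcp_rot: [-0.385, -3.117, -0.0]
wrist_force: [-1.3, 1.1, -2.0]
width: 0.595
```

Call:
play_rows(series=[{"translation": [-0.001,0,-0.0004],"spin": 0},{"translation": [0,0,0],"spin": 0}])

```text
time: 29.75
tool_pos: [0.564, 0.048, 0.1667]
tcp_rot: [-0.385, -3.116, -0.0]
wrist_force: [-2.4, 0.8, -3.5]
width: 0.591
```

Call:
play_rows(series=[{"translation": [-0.001,0,-0.0004],"spin": 0},{"translation": [0,0,0],"spin": 0}])

```text
time: 29.95
tool_pos: [0.5648, 0.0478, 0.167]
tcp_rot: [-0.385, -3.116, -0.0]
wrist_force: [-2.6, 1.3, -3.5]
width: 0.589
```

Call:
play_rows(series=[{"translation": [-0.001,0,-0.0004],"spin": 0},{"translation": [0,0,0],"spin": 0}])

```text
time: 30.15
tool_pos: [0.5663, 0.0474, 0.1676]
tcp_rot: [-0.385, -3.117, 0.0]
wrist_force: [-3.2, 1.8, -3.6]
width: 0.594
```

Run:
```python
from h import *
s,R=st();print(XY(s),s["torque"]);w=bot.read_camera("wrist");cv2.imwrite("pics/w20.png",w)
b,k=blobs(w,(110,130,50),(130,255,255),(240,200,400,310),60);print(b[0])
sc=bot.read_camera("scene");cv2.imwrite("pics/s20.png",sc);b,k=blobs(sc,(110,130,50),(130,255,255),(270,100,360,230),10);print(b)
```

```text
t 30.15 p [0.5663 0.0474 0.1676] yaw_y 1.325 z [-0.0007 -0.     -1.    ] F [-3.1834  1.803  -3.6447] w 0.594 q6 -1.2853712249315203
[0.5384 0.1817 0.1676] [0.3111 0.7594 0.0479]
(4708, [317.5, 265.8], [262, 241, 111, 47])
[(227, [301.8, 186.6], [294, 175, 18, 27]), (21, [328.0, 221.4], [318, 214, 21, 16])]
```

A wall was felt at a TCP X of about 0.5345, so the earlier probes sat about 5 mm too far forward, on the pocket floor. I'll feel the front wall too, which also restores the tilt that was lost.

Call:
play_rows(series=[{"translation": [0.0025,0,0.0009],"spin": 0},{"translation": [0.0025,0,0.0009],"spin": 0},{"translation": [0.0025,0,0.0009],"spin": 0},{"translation": [0,0,0],"spin": 0},{"translation": [0,0,0],"spin": 0}])

```text
time: 30.75
tool_pos: [0.5599, 0.0491, 0.1658]
tcp_rot: [0.385, 3.116, 0.0]
wrist_force: [0.8, 0.2, -2.1]
width: 0.591
```

Call:
play_rows(series=[{"translation": [0.001,0,0.0004],"spin": 0},{"translation": [0.001,0,0.0004],"spin": 0},{"translation": [0,0,0],"spin": 0}])

```text
time: 31.05
tool_pos: [0.5572, 0.0497, 0.1643]
tcp_rot: [-0.385, -3.118, 0.0]
wrist_force: [-0.4, 0.4, -2.1]
width: 0.59
```

Call:
play_rows(series=[{"translation": [0.001,0,0.0004],"spin": 0},{"translation": [0.001,0,0.0004],"spin": 0},{"translation": [0,0,0],"spin": 0}])

```text
time: 31.35
tool_pos: [0.5552, 0.0502, 0.1634]
tcp_rot: [-0.385, -3.118, 0.0]
wrist_force: [0.1, -0.3, -1.8]
width: 0.586
```

Call:
play_rows(series=[{"translation": [0.001,0,0.0004],"spin": 0},{"translation": [0.001,0,0.0004],"spin": 0},{"translation": [0,0,0],"spin": 0}])

```text
time: 31.65
tool_pos: [0.5534, 0.0507, 0.1628]
tcp_rot: [0.385, 3.118, 0.0]
wrist_force: [-0.0, -0.4, -1.3]
width: 0.591
```

Run:
```python
from h import *
s,R=st();p=XY(s);print(p,"u",p[0]*.94+p[2]*.342,s["torque"]);w=bot.read_camera("wrist")
b,k=blobs(w,(110,130,50),(130,255,255),(240,200,400,310),60);print(b[0])
```

```text
t 31.65 p [0.5534 0.0507 0.1628] yaw_y 1.3251 z [ 0.0003 -0.     -1.    ] F [-0.0142 -0.3538 -1.3028] w 0.591 q6 -1.2785964598652284
[0.5252 0.1818 0.1628] u 0.5493454725511063 [-0.0614 -0.071   0.0227]
(4426, [317.5, 266.6], [262, 244, 111, 44])
```

Call:
play_rows(series=[{"translation": [0.001,0,0.0004],"spin": 0},{"translation": [0.001,0,0.0004],"spin": 0},{"translation": [0,0,0],"spin": 0}])

```text
time: 32.0
tool_pos: [0.5521, 0.051, 0.1624]
tcp_rot: [0.385, 3.116, -0.0]
wrist_force: [1.0, -0.9, -0.9]
width: 0.585
```

Call:
play_rows(series=[{"translation": [0.001,0,0.0004],"spin": 0},{"translation": [0.001,0,0.0004],"spin": 0},{"translation": [0,0,0],"spin": 0}])

```text
time: 32.3
tool_pos: [0.5505, 0.0515, 0.1619]
tcp_rot: [0.385, 3.116, 0.0]
wrist_force: [3.2, -0.9, 0.4]
width: 0.592
```

Call:
play_rows(series=[{"translation": [0.001,0,0.0004],"spin": 0},{"translation": [0.001,0,0.0004],"spin": 0},{"translation": [0,0,0],"spin": 0}])

```text
time: 32.6
tool_pos: [0.548, 0.0523, 0.1607]
tcp_rot: [0.385, 3.117, 0.001]
wrist_force: [3.9, -0.3, 1.8]
width: 0.591
```

Run:
```python
from h import *
s,R=st();p=XY(s);print(p,"u",p[0]*.94+p[2]*.342,s["torque"]);w=bot.read_camera("wrist")
b,k=blobs(w,(110,130,50),(130,255,255),(240,200,400,310),60);print(b[0])
```

```text
t 32.6 p [0.548  0.0523 0.1607] yaw_y 1.3251 z [ 0.0012  0.0003 -1.    ] F [ 3.9321 -0.3341  1.7954] w 0.591 q6 -1.2754488844593856
[0.5195 0.1821 0.1607] u 0.5433358131557748 [-0.1986 -0.854   0.066 ]
(4106, [317.4, 268.7], [262, 249, 111, 39])
```

Call:
play_rows(series=[{"translation": [-0.003,0,-0.0011],"spin": 0},{"translation": [-0.003,0,-0.0011],"spin": 0},{"translation": [-0.0025,0,-0.0009],"spin": 0},{"translation": [0,0,0],"spin": 0},{"translation": [0,0,0],"spin": 0}])

```text
time: 33.15
tool_pos: [0.5551, 0.05, 0.1627]
tcp_rot: [-0.385, -3.116, 0.0]
wrist_force: [0.4, -0.3, -1.8]
width: 0.591
```

```bash
cat >> h.py <<'E'
def uv():
    s,R=st();p=XY(s);w=bot.read_camera("wrist");b,k=blobs(w,(110,130,50),(130,255,255),(240,200,400,310),60)
    print("XYZ",p,"u",round(p[0]*.9397+p[2]*.342,4),"v",round(-p[0]*.342+p[2]*.9397,4),"blob",b[0] if b else None);return s
E
python3 -c "from h import *;uv()"
```

```text
t 33.15 p [0.5551 0.05   0.1627] yaw_y 1.3249 z [-0.0023  0.     -1.    ] F [ 0.3508 -0.263  -1.8068] w 0.591 q6 -1.2798217707299984
XYZ [0.5269 0.1816 0.1627] u 0.5508 v -0.0273 blob (4298, [317.2, 267.8], [262, 246, 111, 42])
```

Call:
play_rows(series=[{"translation": [-0.0018,0.0007,-0.0006],"spin": 0},{"translation": [-0.0007,0,0.0019],"spin": 0},{"translation": [0,0,0],"spin": 0},{"translation": [0,0,0],"spin": 0}])

```text
time: 33.6
tool_pos: [0.5583, 0.0501, 0.162]
tcp_rot: [-0.385, -3.118, 0.0]
wrist_force: [0.3, 0.6, -2.5]
width: 0.591
```

Call:
play_rows(series=[{"translation": [-0.0005,0,0.0014],"spin": 0},{"translation": [0,0,0],"spin": 0},{"translation": [0,0,0],"spin": 0}])

```text
time: 33.9
tool_pos: [0.5589, 0.05, 0.1607]
tcp_rot: [-0.385, -3.118, 0.0]
wrist_force: [-0.4, 0.2, -1.7]
width: 0.593
```

Call:
play_rows(series=[{"translation": [-0.0005,0,0.0014],"spin": 0},{"translation": [0,0,0],"spin": 0},{"translation": [0,0,0],"spin": 0}])

```text
time: 34.2
tool_pos: [0.5593, 0.0499, 0.1592]
tcp_rot: [-0.385, -3.117, 0.0]
wrist_force: [-1.4, 0.1, -2.3]
width: 0.591
```

```bash
python3 -c "from h import *;uv()"
```

```text
t 34.2 p [0.5593 0.0499 0.1592] yaw_y 1.3251 z [-0.0004  0.     -1.    ] F [-1.4207  0.113  -2.2885] w 0.591 q6 -1.2804713266698655
XYZ [0.531  0.1825 0.1592] u 0.5534 v -0.032 blob (4352, [317.1, 267.6], [262, 246, 111, 42])
```

v is now 2 mm below the mouth with no load, so the slide is entering. I'll continue gently.

Call:
play_rows(series=[{"translation": [-0.0006,0,0.0019],"spin": 0},{"translation": [0,0,0],"spin": 0}])

```text
time: 34.45
tool_pos: [0.5598, 0.0498, 0.1571]
tcp_rot: [-0.385, -3.117, 0.0]
wrist_force: [-0.3, 0.6, -1.6]
width: 0.595
```

Call:
play_rows(series=[{"translation": [-0.0006,0,0.0019],"spin": 0},{"translation": [0,0,0],"spin": 0}])

```text
time: 34.65
tool_pos: [0.5605, 0.0496, 0.1552]
tcp_rot: [-0.385, -3.117, 0.0]
wrist_force: [-0.3, 0.4, -1.6]
width: 0.593
```

Call:
play_rows(series=[{"translation": [-0.0007,0,0.0019],"spin": 0},{"translation": [0,0,0],"spin": 0}])

```text
time: 34.85
tool_pos: [0.5611, 0.0494, 0.1533]
tcp_rot: [-0.385, -3.117, 0.0]
wrist_force: [-1.0, 0.4, -2.3]
width: 0.591
```

```bash
python3 -c "from h import *;s=uv();print(s['torque'])"
```

```text
t 34.85 p [0.5611 0.0494 0.1533] yaw_y 1.325 z [-0.0005  0.     -1.    ] F [-1.0195  0.3537 -2.3121] w 0.591 q6 -1.281441865747615
XYZ [0.5329 0.1825 0.1533] u 0.5532 v -0.0382 blob (4353, [317.1, 267.5], [262, 246, 111, 42])
[0.0049 0.214  0.0136]
```

Call:
play_rows(series=[{"translation": [-0.0017,0,0.0047],"spin": 0},{"translation": [-0.0017,0,0.0047],"spin": 0},{"translation": [0,0,0],"spin": 0}])

```text
time: 35.2
tool_pos: [0.5642, 0.0485, 0.1431]
tcp_rot: [-0.385, -3.117, 0.001]
wrist_force: [-0.9, -0.5, -3.0]
width: 0.591
```

Call:
play_rows(series=[{"translation": [-0.0017,0,0.0047],"spin": 0},{"translation": [-0.0017,0,0.0047],"spin": 0},{"translation": [0,0,0],"spin": 0}])

```text
time: 35.5
tool_pos: [0.5664, 0.0483, 0.135]
tcp_rot: [-0.384, -3.114, -0.001]
wrist_force: [-6.6, 1.4, 4.5]
width: 0.592
```

```bash
python3 -c "from h import *;s=uv();print(s['torque'])"
```

```text
t 35.5 p [0.5664 0.0483 0.135 ] yaw_y 1.3254 z [-0.0038  0.0008 -1.    ] F [-6.6381  1.4288  4.4613] w 0.592 q6 -1.2853233131032125
XYZ [0.5383 0.1826 0.135 ] u 0.552 v -0.0573 blob (4299, [317.1, 267.8], [262, 247, 111, 41])
[0.3433 1.246  0.2588]
```

Call:
play_rows(series=[{"translation": [0.001,0,0.0],"spin": 0},{"translation": [-0.0012,0,0.0035],"spin": 0},{"translation": [0,0,0],"spin": 0}])

```text
time: 35.85
tool_pos: [0.5669, 0.0483, 0.1321]
tcp_rot: [-0.384, -3.115, -0.001]
wrist_force: [-7.8, 1.3, 6.7]
width: 0.591
```

Call:
play_rows(series=[{"translation": [-0.0012,0,0.0035],"spin": 0},{"translation": [-0.0012,0,0.0035],"spin": 0},{"translation": [0,0,0],"spin": 0}])

```text
time: 36.15
tool_pos: [0.5687, 0.0478, 0.1251]
tcp_rot: [-0.384, -3.114, -0.001]
wrist_force: [-9.6, 3.5, 8.9]
width: 0.591
```

```bash
python3 -c "from h import *;s=uv();print(s['torque'])"
```

```text
t 36.15 p [0.5687 0.0478 0.1251] yaw_y 1.3256 z [-0.0039  0.001  -1.    ] F [-9.5506  3.4718  8.9179] w 0.591 q6 -1.2866379372618815
XYZ [0.5406 0.1827 0.1251] u 0.5508 v -0.0673 blob (4236, [317.1, 268.1], [262, 248, 111, 40])
[0.4182 1.5451 0.3155]
```

Call:
play_rows(series=[{"translation": [0.001,-0.0003,0.0],"spin": 0},{"translation": [-0.0011,0,0.0035],"spin": 0},{"translation": [0,0,0],"spin": 0}])

```text
time: 36.5
tool_pos: [0.5695, 0.0475, 0.1214]
tcp_rot: [-0.384, -3.116, -0.001]
wrist_force: [-6.0, 1.8, 5.0]
width: 0.59
```

Call:
play_rows(series=[{"translation": [-0.0011,0,0.0035],"spin": 0},{"translation": [-0.0011,0,0.0035],"spin": 0},{"translation": [0,0,0],"spin": 0}])

```text
time: 36.8
tool_pos: [0.5714, 0.047, 0.1146]
tcp_rot: [-0.384, -3.115, -0.001]
wrist_force: [-9.6, 2.7, 7.1]
width: 0.591
```

```bash
python3 -c "from h import *;s=uv();print(s['torque'])"
```

```text
t 36.8 p [0.5714 0.047  0.1146] yaw_y 1.3256 z [-0.0027  0.0009 -1.    ] F [-9.5587  2.7452  7.1194] w 0.591 q6 -1.2882071126022454
XYZ [0.5435 0.1826 0.1146] u 0.5499 v -0.0782 blob (4191, [317.3, 268.4], [262, 249, 111, 39])
[0.4053 1.2624 0.2719]
```

Call:
play_rows(series=[{"translation": [-0.0006,0,0.0035],"spin": 0},{"translation": [-0.0011,0,0.0035],"spin": 0},{"translation": [0,0,0],"spin": 0}])

```text
time: 37.15
tool_pos: [0.5734, 0.0466, 0.1077]
tcp_rot: [-0.384, -3.116, -0.001]
wrist_force: [-6.9, 4.1, 7.4]
width: 0.59
```

```bash
python3 -c "from h import *;s=uv();print(s['torque'])"
```

```text
t 37.15 p [0.5734 0.0466 0.1077] yaw_y 1.3256 z [-0.0018  0.001  -1.    ] F [-6.8915  4.1313  7.4131] w 0.59 q6 -1.2889427534842643
XYZ [0.5456 0.1827 0.1077] u 0.5495 v -0.0853 blob (4191, [317.3, 268.4], [262, 249, 111, 39])
[0.3075 1.1417 0.2232]
```

Call:
play_rows(series=[{"translation": [-0.0006,0,0.0018],"spin": 0},{"translation": [-0.0006,0,0.0018],"spin": 0},{"translation": [0,0,0],"spin": 0}])

```text
time: 37.5
tool_pos: [0.5746, 0.0465, 0.1043]
tcp_rot: [-0.384, -3.116, -0.001]
wrist_force: [-7.9, 3.6, 8.1]
width: 0.59
```

```bash
python3 -c "from h import *;s=uv()"
```

```text
t 37.5 p [0.5746 0.0465 0.1043] yaw_y 1.3255 z [-0.0019  0.0011 -1.    ] F [-7.8619  3.6161  8.1401] w 0.59 q6 -1.2894815856565882
XYZ [0.5467 0.1828 0.1043] u 0.5494 v -0.089 blob (4188, [317.3, 268.4], [262, 249, 111, 39])
```

About 7 mm remain. I'll release, rise, shut the fingers and push on the head's top.

Call:
play_rows(series=[{"translation": [0,0,0],"spin": 0},{"translation": [0,0,0],"spin": 0},{"translation": [0,0,0],"spin": 0},{"translation": [0,0,0],"spin": 0}], jaw=0.7)

```text
time: 37.95
tool_pos: [0.5759, 0.0454, 0.1034]
tcp_rot: [0.385, 3.117, -0.0]
wrist_force: [0.5, -0.7, 0.9]
width: 0.855
```

Call:
play_rows(series=[{"translation": [0,0,-0.01],"spin": 0},{"translation": [0,0,-0.02],"spin": 0},{"translation": [0,0,-0.02],"spin": 0},{"translation": [0,0,0],"spin": 0},{"translation": [0,0,0],"spin": 0}])

```text
time: 38.45
tool_pos: [0.576, 0.0455, 0.154]
tcp_rot: [0.385, 3.116, 0.0]
wrist_force: [-0.1, 0.2, 0.6]
width: 0.846
```

Run:
```python
from h import *
s=uv();c=cal("wrist");w=bot.read_camera("wrist");cv2.imwrite("pics/w22.png",w)
b,k=blobs(w,(110,130,40),(130,255,255),(240,150,400,330),60);print(b[0]);x,y,ww,h=b[0][2]
print([(r,w[r,318].tolist()) for r in range(y-3,y+h+4,2)])
R=Ro.from_rotvec(s["tcp_rot"]).as_matrix()
for z in(.108,.116):
    for v in(y,y+h): P=onz(c,(x+ww/2,v),z);print(z,v,[P[:2]@EX,P[:2]@EY])
```

```text
t 38.45 p [0.576  0.0455 0.154 ] yaw_y 1.3249 z [ 0.0018  0.     -1.    ] F [-0.0722  0.1876  0.6078] w 0.846 q6 -1.2891351340865156
XYZ [0.5483 0.1822 0.154 ] u 0.5679 v -0.0428 blob (2269, [318.3, 223.2], [276, 210, 86, 28])
(2306, [318.9, 225.1], [276, 212, 86, 28])
[(209, [15, 14, 14]), (211, [14, 14, 14]), (213, [75, 18, 9]), (215, [92, 25, 14]), (217, [91, 24, 12]), (219, [92, 23, 12]), (221, [93, 26, 15]), (223, [93, 25, 14]), (225, [94, 26, 16]), (227, [93, 24, 11]), (229, [93, 24, 13]), (231, [94, 25, 14]), (233, [93, 25, 12]), (235, [96, 29, 17]), (237, [85, 22, 12]), (239, [29, 12, 11]), (241, [14, 13, 12]), (243, [14, 13, 15])]
0.108 212 [np.float64(0.5391273658246483), np.float64(0.18174377531413707)]
0.108 240 [np.float64(0.5580122423027124), np.float64(0.18169360354061267)]
0.116 212 [np.float64(0.5363310765775092), np.float64(0.18170946131992494)]
0.116 240 [np.float64(0.5544122120876435), np.float64(0.18166142485874223)]
```

Call:
play_rows(series=[{"translation": [0,0,0],"spin": 0},{"translation": [0,0,0],"spin": 0},{"translation": [0,0,0],"spin": 0},{"translation": [0,0,0],"spin": 0},{"translation": [0,0,0],"spin": 0}], jaw=-1)

```text
time: 39.05
tool_pos: [0.5753, 0.0456, 0.1531]
tcp_rot: [-0.385, -3.118, 0.0]
wrist_force: [-0.3, 0.4, -0.3]
width: 0.008
```

Call:
play_rows(series=[{"translation": [0.001,0,0.012],"spin": 0},{"translation": [0,0,0.012],"spin": 0},{"translation": [0,0,0.003],"spin": 0},{"translation": [0,0,0],"spin": 0}])

```text
time: 39.45
tool_pos: [0.5732, 0.0458, 0.1245]
tcp_rot: [-0.385, -3.115, 0.001]
wrist_force: [0.3, 0.5, -0.2]
width: 0.004
```

Call:
play_rows(series=[{"translation": [0,0,0.003],"spin": 0},{"translation": [0,0,0],"spin": 0}])

```text
time: 39.65
tool_pos: [0.5744, 0.0458, 0.1231]
tcp_rot: [-0.385, -3.118, -0.0]
wrist_force: [-0.9, 0.1, -0.0]
width: 0.002
```

Call:
play_rows(series=[{"translation": [0,0,0.003],"spin": 0},{"translation": [0,0,0],"spin": 0}])

```text
time: 39.85
tool_pos: [0.5743, 0.0458, 0.1201]
tcp_rot: [-0.385, -3.118, -0.0]
wrist_force: [0.0, -1.1, -0.2]
width: 0.001
```

```bash
python3 -c "from h import *;s=uv()"
```

```text
t 39.85 p [0.5743 0.0458 0.1201] yaw_y 1.325 z [-0.0001  0.     -1.    ] F [ 0.0005 -1.0676 -0.1509] w 0.001 q6 -1.2886662581450772
XYZ [0.5466 0.1821 0.1201] u 0.5547 v -0.074 blob (2140, [319.9, 246.9], [268, 233, 103, 34])
```

Next, descend along the slot axis, feeling for the head.

Call:
play_rows(series=[{"translation": [0,0,0.002],"spin": 0},{"translation": [0,0,0],"spin": 0}])

```text
time: 40.1
tool_pos: [0.5747, 0.0458, 0.1185]
tcp_rot: [0.385, 3.117, 0.0]
wrist_force: [0.4, -0.4, 0.7]
width: -0.0
```

Call:
play_rows(series=[{"translation": [-0.0007,0,0.002],"spin": 0},{"translation": [0,0,0],"spin": 0}])

```text
time: 40.3
tool_pos: [0.5755, 0.0457, 0.1166]
tcp_rot: [0.385, 3.117, 0.0]
wrist_force: [-0.7, 0.3, 2.2]
width: -0.001
```

Call:
play_rows(series=[{"translation": [-0.0007,0,0.002],"spin": 0},{"translation": [0,0,0],"spin": 0}])

```text
time: 40.5
tool_pos: [0.5762, 0.0456, 0.1143]
tcp_rot: [0.385, 3.117, 0.0]
wrist_force: [0.3, 0.6, 1.9]
width: 0.001
```

Call:
play_rows(series=[{"translation": [-0.0007,0,0.002],"spin": 0},{"translation": [0,0,0],"spin": 0}])

```text
time: 40.7
tool_pos: [0.5761, 0.0451, 0.1115]
tcp_rot: [-0.385, -3.117, 0.001]
wrist_force: [0.9, 0.9, 0.4]
width: -0.001
```

```bash
python3 -c "from h import *;s=uv()"
```

```text
t 40.7 p [0.5761 0.0451 0.1115] yaw_y 1.325 z [-0.001  -0.0003 -1.    ] F [0.8671 0.8618 0.437 ] w -0.001 q6 -1.2896394330047036
XYZ [0.5485 0.1819 0.1115] u 0.5535 v -0.0828 blob (2046, [322.6, 249.3], [269, 236, 104, 34])
```

Call:
play_rows(series=[{"translation": [-0.0007,0,0.002],"spin": 0},{"translation": [0,0,0],"spin": 0}])

```text
time: 40.95
tool_pos: [0.5764, 0.0451, 0.1111]
tcp_rot: [-0.385, -3.116, 0.0]
wrist_force: [-5.1, 0.3, 7.8]
width: 0.001
```

Call:
play_rows(series=[{"translation": [-0.0007,0,0.002],"spin": 0},{"translation": [0,0,0],"spin": 0}])

```text
time: 41.15
tool_pos: [0.5765, 0.0452, 0.1108]
tcp_rot: [-0.385, -3.115, 0.0]
wrist_force: [-10.6, -0.4, 18.3]
width: 0.002
```

Call:
play_rows(series=[{"translation": [-0.0007,0,0.002],"spin": 0},{"translation": [0,0,0],"spin": 0}])

```text
time: 41.35
tool_pos: [0.5766, 0.0452, 0.1105]
tcp_rot: [-0.385, -3.113, 0.0]
wrist_force: [-16.7, -0.1, 29.3]
width: -0.001
```

```bash
python3 -c "from h import *;s=uv()"
```

```text
t 41.35 p [0.5766 0.0452 0.1105] yaw_y 1.325 z [-0.0044  0.0004 -1.    ] F [-16.7061  -0.1275  29.3121] w -0.001 q6 -1.2906384804066207
XYZ [0.549  0.182  0.1105] u 0.5537 v -0.0839 blob (2076, [322.3, 249.5], [269, 236, 104, 34])
```

Call:
play_rows(series=[{"translation": [0.001,0,0.002],"spin": 0},{"translation": [0,0,0],"spin": 0},{"translation": [0,0,0],"spin": 0}])

```text
time: 41.7
tool_pos: [0.5767, 0.0452, 0.1103]
tcp_rot: [-0.385, -3.116, 0.0]
wrist_force: [-19.1, 0.1, 36.9]
width: 0.002
```

Call:
play_rows(series=[{"translation": [0.001,0,-0.008],"spin": 0},{"translation": [0,0,-0.02],"spin": 0},{"translation": [0,0,-0.03],"spin": 0},{"translation": [0,0,-0.03],"spin": 0},{"translation": [0,0,0],"spin": 0}])

```text
time: 42.2
tool_pos: [0.5797, 0.0453, 0.1973]
tcp_rot: [0.384, 3.109, 0.002]
wrist_force: [0.5, 0.0, 0.7]
width: -0.001
```

Call:
play_rows(series=[{"translation": [0,0,0],"spin": 0},{"translation": [0,0,0],"spin": 0}])

```text
time: 42.4
tool_pos: [0.5754, 0.0452, 0.1907]
tcp_rot: [-0.385, -3.115, 0.001]
wrist_force: [-0.4, 0.5, 0.0]
width: 0.003
```

Run:
```python
from h import *
s,R=st();c=cal("wrist");w=bot.read_camera("wrist");cv2.imwrite("pics/w23.png",w);sc=bot.read_camera("scene");t=bot.read_camera("top");cv2.imwrite("pics/s23.png",sc);cv2.imwrite("pics/t23.png",t)
b,k=blobs(w,(105,130,35),(130,255,255),(220,100,420,330),60);print(b)
x,y,ww,h=b[0][2]
# expected head top rim at home: slot coords corners
X0,h0,Yc=.556,.0885,.1825
def slot(x,yy,z): X=X0+x*.9397-z*.342;Z=h0+x*.342+z*.9397;return np.array([*(X*EX+(Yc+yy)*EY),Z])
for dz in(0,.004,.008): print("dz",dz,[np.round(proj(c,slot(a,yy,.021+dz)),1).tolist() for a,yy in((-.008,-.026),(-.008,.026),(.008,.026),(.008,-.026))])
ks=[(r,np.nonzero(k[r])[0].min(),np.nonzero(k[r])[0].max()+1) for r in range(y,y+h,3)];print(ks)
print(blobs(sc,(110,130,50),(130,255,255),(270,150,345,230),10)[0])
cs=cal("scene")
for dz in(0,.004,.008): print([np.round(proj(cs,slot(a,yy,zz+dz)),1).tolist() for a,yy,zz in((-.008,-.026,.021),(-.008,.026,.021),(.008,.026,.021),(.008,-.026,.021),(-.008,.026,.012))])
```

```text
t 42.4 p [0.5754 0.0452 0.1907] yaw_y 1.3249 z [-0.0027 -0.0002 -1.    ] F [-0.3505  0.5498  0.0164] w 0.003 q6 -1.289678838417266
[(1588, [320.0, 206.0], [285, 195, 71, 23]), (574, [318.0, 124.4], [225, 123, 187, 4])]
dz 0 [[285.1, 196.7], [355.2, 196.5], [355.4, 218.1], [285.1, 218.3]]
dz 0.004 [[284.6, 196.4], [355.8, 196.1], [356.1, 218.1], [284.5, 218.4]]
dz 0.008 [[284.0, 196.1], [356.5, 195.8], [356.7, 218.1], [283.9, 218.4]]
[(195, np.int64(294), np.int64(354)), (198, np.int64(285), np.int64(356)), (201, np.int64(285), np.int64(356)), (204, np.int64(285), np.int64(355)), (207, np.int64(286), np.int64(355)), (210, np.int64(285), np.int64(355)), (213, np.int64(285), np.int64(355)), (216, np.int64(285), np.int64(355))]
[(177, [298.0, 207.1], [288, 199, 21, 18]), (21, [328.0, 221.4], [318, 214, 21, 16])]
[[309.2, 200.7], [293.5, 211.3], [288.6, 206.8], [304.4, 196.3], [292.8, 213.7]]
[[309.5, 199.6], [293.9, 210.2], [288.9, 205.7], [304.7, 195.2], [293.1, 212.6]]
[[309.9, 198.5], [294.2, 209.2], [289.3, 204.6], [305.1, 194.1], [293.4, 211.6]]
```

Run:
```python
from h import *
a=cv2.imread("pics/top0.png");t=cv2.imread("pics/t23.png");t1=cv2.imread("pics/t10.png");s1=cv2.imread("pics/s10.png");s2=cv2.imread("pics/s23.png")
O=((5,130,90),(20,255,255));G=((50,100,40),(80,255,255))
for n,m,bx in(("green",G,(410,190,460,215)),("amber",O,(415,170,460,200))): print(n,blobs(a,*m,bx)[0][:1],blobs(t,*m,bx)[0][:1])
for i in(t1,t): print("cover",blobs(i,*O,(190,205,250,260),5)[0])
p=proj(cal("scene"),np.array([.435,.215,.02])).astype(int);bx=(p[0]-40,p[1]-30,p[0]+40,p[1]+30)
for i in(s1,s2): print("cover scene",blobs(i,*O,bx,5)[0])
s,_=st();print(bot.finish_job())
```

```text
green [(174, [438.4, 203.4], [427, 198, 24, 12])] [(174, [438.4, 203.4], [427, 198, 24, 12])]
amber [(176, [442.2, 185.6], [431, 180, 24, 11])] [(175, [442.3, 185.7], [431, 180, 24, 11])]
cover [(51, [210.3, 242.1], [204, 239, 13, 7]), (39, [215.1, 225.9], [210, 223, 10, 7])]
cover [(31, [216.1, 226.3], [213, 224, 7, 6])]
cover scene [(113, [309.2, 296.7], [304, 289, 11, 17]), (81, [324.9, 310.7], [319, 302, 13, 18])]
cover scene [(112, [309.2, 296.6], [304, 289, 11, 17]), (80, [324.9, 310.7], [319, 302, 13, 18])]
t 42.55 p [0.5754 0.0452 0.1904] yaw_y 1.325 z [-0.0032 -0.0001 -1.    ] F [ 0.9485  0.3785 -0.012 ] w 0.002 q6 -1.2897097509066902
the job is handed in; nothing more can be done
None
```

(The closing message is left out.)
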